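Close the screened test box

TASK

Close the screened test box: tilt the loose cover plate with the tall bar handle, tuck one end of it under the box's overhanging lip and lower the other end, keeping hold of the handle until the plate lies flat in its recess. Then turn the box's clamp knob clockwise until the clamp finger bites on the cover and the resistance rises sharply, give it about 20 degrees more to lock it, and let go. Leave the other things on the bench where they are.

Things in the scene. Friction and masses are not known exactly. Their poses are not given: they have to be found in the camera images.
- handle (a point): Centre of the loose cover's handle. Cover: aluminium plate 120 (x) x 80 (y) x 6 mm, 0.22 kg, lying flat; same both ways round, either end may go under the lip. Handle: flat bar 12 (x) x 64 (y) x 18 mm (z) on two feet across the plate's middle; this point is 27 mm above the plate's underside, 9 mm below the bar's top; 12 mm gap under the bar. Axes are the plate's, z up.
- end_a (a point): Middle of the bottom edge of the cover plate's +x end (handle frame: x +60, z -27 mm).
- end_b (a point): Middle of the bottom edge of the cover plate's -x end (handle frame: x -60, z -27 mm).
- box: The test box: milled aluminium housing 190 x 108 mm, fixed to the bench, a circuit board in its open cavity, a coaxial socket on each side, the lip at one end, the clamp knob on the deck at the other. Origin: on the bench under the recess centre; x points from clamp to lip, z up. Rim 46 mm above the bench, lip top 57 mm.
- recess (a point): Centre of the cover's seat, at the height of the 8 mm wide ledge that carries it (40 mm above the bench). Axes as the box: x from clamp to lip, z up. The recess runs x -62 to +62, y -42 to +42 mm, with walls 6 mm high, flush with the seated cover (2 mm play all round). Seated, the handle's centre is 27 mm above this point.
- lip_edge (a point): Middle of the lip's lower front edge (recess frame: x +50, z +10.2 mm). The lip spans the width and overhangs the last 12 mm of the recess (x 50 to 62); its bevelled underside falls from 10.2 mm above the ledge here to 7.2 mm at the rear wall. The cover must go in tilted, lip end lowest; a tilt of up to 15 degrees fits right to the rear wall.
- knob (a point): Centre of the clamp's black bar-shaped hand knob, on its vertical axis (recess frame x -92, y 0, about z +33 mm; sinks 2.5 mm per rad). Bar 12 wide, 34 long, 24 mm high (10 up, 14 down from here), along this point's y, the way the clamp finger points. The steel finger below turns with it: 42 mm long from the axis, 14 wide, with a 12 mm round foot under its end.
- clamp (a joint): Knob angle in rad, growing clockwise from above. 0: finger along the recess's +y, clear of the cover; 1.57: finger points straight at the lip, over the cover's end. Starts at 0.1 to 0.4. Turns freely (0.035 N m); on a seated cover the foot bites at about 1.2 and resistance climbs to several tenths of a N m within 0.35 rad more. It stays where it is left.
- driver_grip (a point): Handle of a black screwdriver 160 mm long (a bystander).
- small_cover: A smaller aluminium plate 70 x 46 x 5 mm with a round black knob, belonging to another box (a bystander; origin centre of underside).
- tray: Grey divided parts tray 120 x 170 x 32 mm (a bystander; origin centre of underside).
- spanner: Steel open-ended spanner 130 mm long (a bystander).
- wafer_case: Flat round white wafer case, 114 mm across, 19 mm high (a bystander; origin centre of underside).
- flask: Amber bottle, 54 mm across, 120 mm high (a bystander; origin centre of underside).
Not all that is in view belongs to the job. Leave any green or pink look-alike of the box alone.

How it is judged:
By the outcome, as a careful person would: the job done as asked, in the order asked, and still so for the second after the job is handed in, with the robot touching nothing.
It also fails if it takes over 53 s, if anything falls off the work surface, if the arm or the gripper's body presses on something with over 40 N, if the wrist force passes 120 N, or if a joint passes its speed limit or range.

ROBOT

A 6-joint arm with a two-finger parallel gripper is mounted at the origin on the work surface. World frame = base frame: x ahead of the robot, y to its left, z up, the work surface at z = 0. Lengths are in mm, angles in rad, forces in N, time in s.
With the tool pointing down it reaches from about 350 to 875 mm from the base axis. Payload 4.2 kg.
Tool frame: the origin (TCP) lies where the fingers leave the gripper's body, on its centre line; the fingertips stand ahead of it and the grasp point (between the pads) lies 54 mm ahead of it (arm.nose_length is the z of the fingertips in the tool frame, in mm); z points along the fingers, x is the direction in which the jaws open and shut, and the axes are right-handed (so a half turn about z gives the same grasp; the last joint's range is limited). The gripper opens to 85 mm and grips with 20 to 120 N. Pads are 22 mm wide; open, the fingers measure 114 mm over their backs; the gripper's body (76 mm by 85 mm) begins 54 mm behind the grasp point. The pads swing forward as they close: fully open they stand 13 mm farther back than shut.
Start: joints at [-1.053, 0.385, 0.008, 0, -1.194, -0.259], TCP at [159.967, -604.161, 303.912] pointing down, gripper open.
Joint ranges: [-3.14, 3.14], [-1.21, 2.06], [-1.07, 1.41], [-3.16, 2.05], [-2.99, -0.16], [-3.1, 3.1]. Speed limits (rad/s): [2.79, 2.79, 3.14, 3.14, 3.14, 3.14].

INTERFACE

Orientations are given as a unit quaternion [x, y, z, w].
In Python, from bench import arm, imaging, job_done gives the robot as it stands.
- The arm moves only by the shell command python3 -m crank 'ROWS' [OPENING]. ROWS is a JSON object of lists of equal length, an entry for each row: "delta_pos": the shift along the tool's x, y, z in m, a list of three; "twist": the turn about the tool's z in rad. In form: {"delta_pos": [[tx, ty, tz], ...], "twist": [twist, ...]}. A call has 1 to 8 rows; each row shifts and turns the commanded pose from where the row before left it, along the tool's axes as they then stand; what a row does not reach is not made up. A row lasts 1/12 s, in which the tool goes at most 41.7 mm and 7.16 degrees, less where a joint would pass 70% of its speed; a pose out of reach is approached as far as the arm can. A call is refused whole if a number of a shift passes 0.0417 or a number of a turn 0.125, either way. A call with a gripper value outside its range is refused whole. OPENING is the opening, from 0 (shut) to 1 (fully open), set as the call begins (- or left out, the last holds). The fingers move at their own pace and stop on an object; the grip force is fixed at half the most. Time passes only in rows, so rows that do not move let the fingers close. It gives the time, the measured TCP pose, the force and the opening at its end, in the units of the state.
- arm.read_state(): the state, without advancing time (a new reading comes with each control period).
- imaging.get_image(name): name is "scene" or "top" or "wrist"; returns (picture, depth): 420x560x3 uint8, blue, green, red; 420x560 float32, mm along the optical axis (not along the pixel's ray), 0 where there is no reading.
- imaging.camera_model(name): a dict with "vfov" (degrees; the focal length in pixels is half the picture's height over the tangent of half this angle, whatever the lens; pixels are square), "cx", "cy" (the principal point, pixels), "T" (4x4, takes a point from camera to world coordinates); the wrist camera has in their place "hand_eye" (4x4, takes a point from camera to tool coordinates, whose origin is the TCP and whose axes are the tool frame's). Camera axes: x right, y up, looking along -z (the intrinsics and any distortion apply to the point x, -y, -z); pixel columns grow to the right and rows downward; lengths in mm; the calibration is good to about 2 mm. A picture is of the moment at which its call begins: read the wrist's pose just before it. camera_model takes no time and is no camera call.
- job_done(): hands the job in, once; it reports no verdict.
The state is a dict: "clock": time; "joints": joint angles; "joint_vel": joint speeds; "joint_efforts": joint torques, N m; "position": TCP position; "ee_rot": TCP orientation; "contact_force": force on the tool from outside, world axes, zero at the start; "wrist_torque": the same for the moment, N m; "gripper_width": finger opening in mm.
Only numpy, scipy, OpenCV 4.12 (cv2) and the standard library are available. Lean on these libraries where they do the work, as an engineer would, in place of code of your own. Each camera call takes 0.05 s, during which the arm holds its last target.

## Working session

There is one attempt and no reset: what is moved stays moved. The work goes in short steps, Python scripts to look and compute and a shell command to move; the robot and the scene stay as the last step left them, time stands still between calls to the robot, and variables do not carry over. Pictures are saved under pics/ and viewed, and the job is handed in when it is done.

```bash
ls; mkdir -p pics
cat > h.py <<'E'
import numpy as np,cv2
from bench import arm,imaging
from scipy.spatial.transform import Rotation as R
def cam(name,st=None):
    m=imaging.camera_model(name); f=210/np.tan(np.radians(m['vfov']/2))
    if 'T' in m: T=np.array(m['T'])
    else:
        st=st or arm.read_state(); W=np.eye(4); W[:3,:3]=R.from_quat(st['ee_rot']).as_matrix(); W[:3,3]=st['position']
        T=W@np.array(m['hand_eye'])
    return m,f,T
def grab(name):
    st=arm.read_state(); im,d=imaging.get_image(name); return im,d,cam(name,st)
def px2w(c,d,u,v,z=None):
    m,f,T=c
    r=np.array([(u-m['cx'])/f,-(v-m['cy'])/f,-1.])
    if z is None:
        return (T@np.append(r*d,1))[:3]
    rw=T[:3,:3]@r; o=T[:3,3]; return o+rw*(z-o[2])/rw[2]
def cloud(c,d):
    m,f,T=c
    v,u=np.mgrid[:d.shape[0],:d.shape[1]]
    P=np.stack([(u-m['cx'])/f*d,-(v-m['cy'])/f*d,-d],-1)
    W=P@T[:3,:3].T+T[:3,3]; W[d==0]=np.nan; return W
def w2px(c,p):
    m,f,T=c
    q=np.linalg.inv(T)@np.append(p,1.); return m['cx']+f*q[0]/-q[2], m['cy']-f*q[1]/-q[2]
E
python3 - <<'E'
from h import *
for n in ['scene','top']:
    im,d,c=grab(n); cv2.imwrite(f'pics/{n}0.png',im); np.savez(f'{n}0.npz',im=im,d=d,T=c[2]); print({k:v for k,v in c[0].items()},c[1])
print(arm.read_state(), arm.nose_length)
print(imaging.camera_model('wrist'))
E
```

```text
pics
{'vfov': 51.69842853674731, 'cx': 275.1955235917416, 'cy': 213.48133781381864, 'T': array([[ 6.16027038e-01, -6.60822327e-01,  4.28747642e-01,
         1.02572922e+03],
       [ 7.87662102e-01,  5.09865197e-01, -3.45869764e-01,
        -3.92031432e+02],
       [ 9.95496186e-03,  5.50773395e-01,  8.34595450e-01,
         9.93527838e+02],
       [ 0.00000000e+00,  0.00000000e+00,  0.00000000e+00,
         1.00000000e+00]])} 433.45531012331736
{'vfov': 50.47048624381713, 'cx': 280.7938731206964, 'cy': 201.54757581052314, 'T': array([[ 2.92560812e-02,  9.97893370e-01, -5.79042683e-02,
         4.80306857e+02],
       [-9.99556417e-01,  2.95294411e-02,  3.87069475e-03,
        -1.25832621e+00],
       [ 5.57242131e-03,  5.77653416e-02,  9.98314636e-01,
         1.12927672e+03],
       [ 0.00000000e+00,  0.00000000e+00,  0.00000000e+00,
         1.00000000e+00]])} 445.56111840662186
{'clock': 0.1, 'joints': array([-1.05341454e+00,  3.85482357e-01,  6.77538123e-03, -4.24322251e-04,
       -1.19399666e+00, -2.58614675e-01]), 'joint_vel': array([-0.00110488, -0.00141622,  0.00101668,  0.
[... 236 characters left out ...]
583302]), 'ee_rot': array([ 6.10025279e-01,  7.92381354e-01,  5.50920593e-04, -8.03015240e-04]), 'contact_force': array([-0.29054329,  0.05484052, -0.21940721]), 'wrist_torque': array([-0.03098212,  0.02152287, -0.03068268]), 'gripper_width': 85.29290345442239} 72.6
{'vfov': 70.20642881202286, 'cx': 280.34831501110983, 'cy': 210.05335051256955, 'hand_eye': array([[ 9.99999636e-01,  4.95681146e-04,  6.95164936e-04,
        -1.45861925e-01],
       [ 6.65641307e-04, -9.62518763e-01, -2.71214284e-01,
        -6.86697518e+01],
       [ 5.34673487e-04,  2.71214648e-01, -9.62518742e-01,
        -6.86349312e+01],
       [ 0.00000000e+00,  0.00000000e+00,  0.00000000e+00,
         1.00000000e+00]])}
```

View pics/scene0.png

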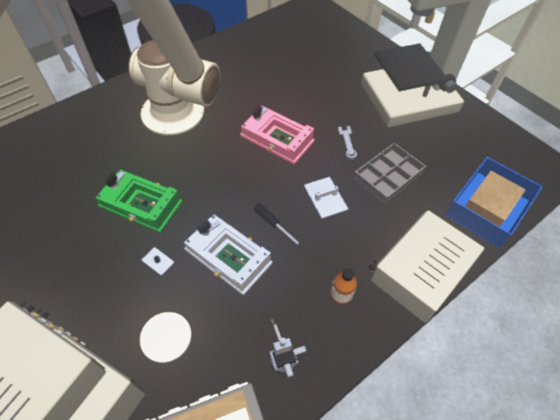

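View pics/top0.png

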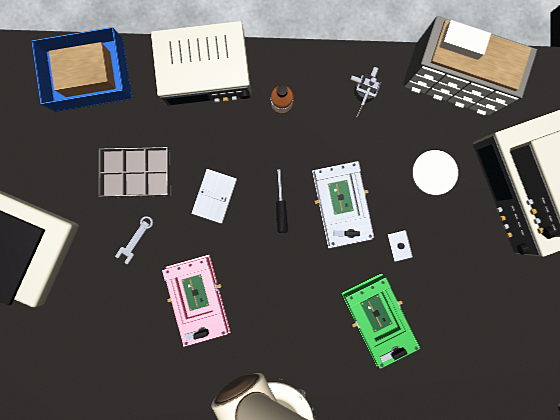

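The scene shows three boxes: pink (277,133), green (139,198) and plain aluminium (228,252). The aluminium one is the box to close, since the brief says to leave the coloured ones alone. There are two loose plates. The large one with the bar handle is at top (214,195) and is the cover; the small one with a round knob at top (400,245) is a bystander. Next I'll enlarge both targets.

Run:
```python
from h import *
z=np.load('top0.npz'); im=z['im']
a=cv2.resize(im[150:240,180:250],None,fx=6,fy=6,interpolation=cv2.INTER_CUBIC)
b=cv2.resize(im[150:260,300:385],None,fx=5,fy=5,interpolation=cv2.INTER_CUBIC)
h=max(a.shape[0],b.shape[0]); P=lambda x:cv2.copyMakeBorder(x,0,h-x.shape[0],0,0,cv2.BORDER_CONSTANT)
o=np.hstack([P(a),P(b)]); o=cv2.resize(o,None,fx=min(1,800/o.shape[1]),fy=min(1,800/o.shape[1])); print(o.shape); cv2.imwrite('pics/crop1.png',o)
W=cloud(cam('top'),z['d'])
def S(name,u0,u1,v0,v1):
    p=W[v0:v1,u0:u1].reshape(-1,3); p=p[~np.isnan(p[:,0])]
    print(name,np.histogram(p[:,2],bins=[-10,-4,-2,0,2,4,6,8,10,15,20,25,30,34,38,42,46,50,55,60,65,70,80,90]))
S('cover',185,245,160,230); S('box',305,385,155,255)
```

```text
(521, 800, 3)
cover (array([147, 557, 929, 815, 515, 533, 384, 144,  24,   0,   2,   3,  28,
        86,  18,   0,   0,   0,   0,   0,   0,   0,   0]), array([-10,  -4,  -2,   0,   2,   4,   6,   8,  10,  15,  20,  25,  30,
        34,  38,  42,  46,  50,  55,  60,  65,  70,  80,  90]))
box (array([ 142,  674, 1392, 1332,  575,  115,   32,  109,  504,  534,  126,
         44,   45,   95,  328,  653,  567,  151,  410,   55,    6,    3,
         72]), array([-10,  -4,  -2,   0,   2,   4,   6,   8,  10,  15,  20,  25,  30,
        34,  38,  42,  46,  50,  55,  60,  65,  70,  80,  90]))
```

View pics/crop1.png

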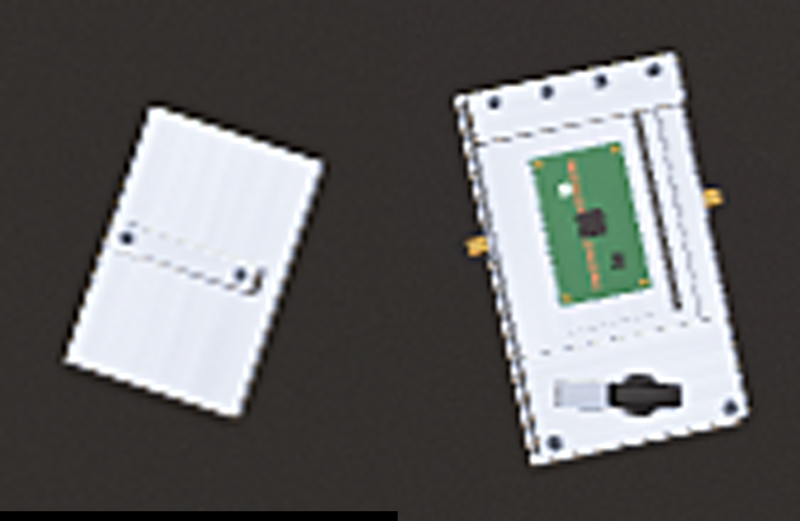

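The crop confirms it: the bare cover's bar handle runs from about (125,238) to (255,280), and the aluminium box has its lip at the top and the black knob at (645,395), finger pointing left (+y of the box). Next I'll measure poses.

```bash
cat >> h.py <<'E'
def rect(im,c,roi,z,thr=150,smax=60):
    u0,u1,v0,v1=roi; h=cv2.cvtColor(im,cv2.COLOR_BGR2HSV); m=((h[...,2]>thr)&(h[...,1]<smax)).astype('u1')
    k=np.zeros_like(m); k[v0:v1,u0:u1]=m[v0:v1,u0:u1]; k=cv2.morphologyEx(k,cv2.MORPH_OPEN,np.ones((3,3)))
    cs,_=cv2.findContours(k,0,1); cn=max(cs,key=cv2.contourArea)
    q=np.array([px2w(c,0,*p[0],z)[:2] for p in cn],np.float32)
    return cv2.minAreaRect(q)
E
python3 - <<'E'
from h import *
z=np.load('top0.npz'); im=z['im']; c=cam('top')
r=rect(im,c,(185,245,160,230),6); print('cover',r); print(cv2.boxPoints(r))
r=rect(im,c,(300,385,150,255),48); print('box',r); print(cv2.boxPoints(r))
for n,u,v,zz in [('driver',282,200,10),('handleL',196.5,0,0)][:1]: print(n,px2w(c,0,u,v,zz))
print('knob',px2w(c,0,300+0,0,0)*0)
E
```

```text
cover ((555.4312744140625, 164.36915588378906), (80.79357147216797, 119.37542724609375), 73.63336181640625)
[[486.7791  142.42828]
 [601.3172  108.79035]
 [624.08344 186.31003]
 [509.54535 219.94797]]
box ((541.580810546875, -156.99742126464844), (193.14535522460938, 114.08372497558594), 12.539779663085938)
[[ 434.92706  -122.283875]
 [ 459.6966   -233.64618 ]
 [ 648.23456  -191.71097 ]
 [ 623.465     -80.34866 ]]
driver [549.21681713  -8.51822793  10.        ]
knob [ 0. -0.  0.]
```

```bash
python3 -m crank '{"delta_pos":[[0.029,0.026,0],[0.029,0.026,0],[0.029,0.026,0],[0.029,0.026,0],[0.029,0.026,0],[0.029,0.026,0],[0.029,0.026,0],[0.029,0.026,0]],"twist":[0,0,0,0,0,0,0,0]}' 1
python3 -m crank '{"delta_pos":[[0.029,0.026,0],[0.029,0.026,0],[0.029,0.026,0],[0.029,0.026,0],[0.029,0.026,0],[0.029,0.026,0],[0.029,0.026,0],[0.029,0.026,0]],"twist":[0,0,0,0,0,0,0,0]}'
python3 -m crank '{"delta_pos":[[0.029,0.026,0],[0.029,0.026,0],[0.029,0.026,0],[0.029,0.026,0],[0.029,0.026,0],[0.029,0.026,0],[0,0,0.03],[0,0,0.03]],"twist":[0,0,0,0,0,0,0,0]}'
python3 -m crank '{"delta_pos":[[0,0,0.025],[0,0,0.02],[0,0,0.005],[0,0,0],[0,0,0],[0,0,0]],"twist":[0.109,0.109,0.109,0.109,0.109,0]}'
```

```text
clock: 0.77
position: [301.8, -324.8, 303.7]
ee_rot: [0.61, 0.792, 0.0, -0.0]
contact_force: [0.2, -0.1, 0.8]
gripper_width: 85.4
clock: 1.43
position: [443.5, -47.2, 303.9]
ee_rot: [0.61, 0.793, 0.0, -0.0]
contact_force: [0.6, -0.6, -0.4]
gripper_width: 85.4
clock: 2.1
position: [551.0, 161.6, 243.8]
ee_rot: [0.609, 0.793, 0.002, 0.001]
contact_force: [-0.7, 0.5, -0.8]
gripper_width: 85.1
clock: 2.6
position: [549.4, 158.9, 193.1]
ee_rot: [0.801, 0.598, -0.001, -0.0]
contact_force: [-0.5, 0.1, -0.4]
gripper_width: 85.4
```

Run:
```python
from h import *
im,d,c=grab('wrist'); cv2.imwrite('pics/w1.png',im); np.savez('w1.npz',im=im,d=d,T=c[2])
W=cloud(c,d); p=W.reshape(-1,3); p=p[~np.isnan(p[:,0])]; 
m=(p[:,2]>30)&(p[:,2]<42)&(abs(p[:,0]-555)<60)&(abs(p[:,1]-164)<60); q=p[m]; print(len(q),np.median(q[:,2]))
r=cv2.minAreaRect(q[:,:2].astype(np.float32)); print(r)
print(rect(im,c,(60,500,20,415),6,140))
```

```text
1204 34.62814958415919
((557.2666015625, 165.42811584472656), (63.73762893676758, 12.034953117370605), 73.38523864746094)
((556.5662231445312, 165.5231475830078), (79.50279235839844, 118.26744079589844), 73.47943115234375)
```

View pics/w1.png

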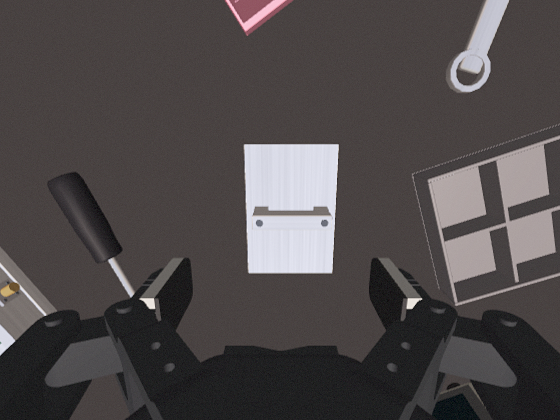

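The wrist view shows the cover centred at about (292,208), with its bar handle from (254,218) to (331,218). The driver is clear on the left and the tray on the right. Next I'll centre, descend and grip.

```bash
python3 -m crank '{"delta_pos":[[0.0084,0.0055,0],[0,0,0.035],[0,0,0.035],[0,0,0.03],[0,0,0.016],[0,0,0],[0,0,0]],"twist":[0,0,0,0,0,0,0]}'
python3 - <<'E'
from h import *
st=arm.read_state();print(st['position'],R.from_quat(st['ee_rot']).as_matrix()[:,0])
im,d,c=grab('wrist'); cv2.imwrite('pics/w2.png',im)
E
```

```text
clock: 3.23
position: [557.7, 165.8, 77.4]
ee_rot: [0.8, 0.6, -0.001, 0.0]
contact_force: [0.7, -0.6, 0.8]
gripper_width: 85.6
[557.70885661 165.75921329  77.3803766 ] [ 0.28061894  0.95981851 -0.00119745]
```

View pics/w2.png

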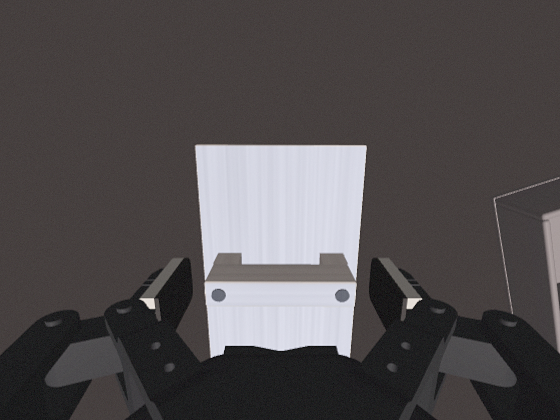

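The handle runs from (205,290) to (356,290) and is centred between the pads. Closing now, then lifting.

```bash
python3 -m crank '{"delta_pos":[[0,0,0],[0,0,0],[0,0,0],[0,0,0],[0,0,0],[0,0,0],[0,0,0],[0,0,0]],"twist":[0,0,0,0,0,0,0,0]}' 0
python3 -m crank '{"delta_pos":[[0,0,0],[0,0,0],[0,0,-0.01],[0,0,-0.015],[0,0,-0.03],[0,0,-0.03],[0,0,0],[0,0,0]],"twist":[0,0,0,0,0,0,0,0]}'
python3 - <<'E'
from h import *
st=arm.read_state();print(st['position'],R.from_quat(st['ee_rot']).as_matrix()[:,0])
im,d,c=grab('wrist'); cv2.imwrite('pics/w3.png',im); np.savez('w3.npz',im=im,d=d,T=c[2])
im,d,c=grab('scene'); cv2.imwrite('pics/s3.png',cv2.resize(im[80:300,200:460],None,fx=3,fy=3)[:600])
E
```

```text
clock: 3.95
position: [558.4, 166.2, 80.1]
ee_rot: [0.8, 0.599, 0.002, 0.0]
contact_force: [0.0, -0.4, 7.0]
gripper_width: 62.9
clock: 4.62
position: [557.7, 165.8, 165.3]
ee_rot: [0.801, 0.599, 0.002, -0.0]
contact_force: [0.2, -0.3, -3.6]
gripper_width: 63.0
[557.69305354 165.82038731 165.27475002] [0.28256152 0.95924193 0.00372819]
```

View pics/w3.png

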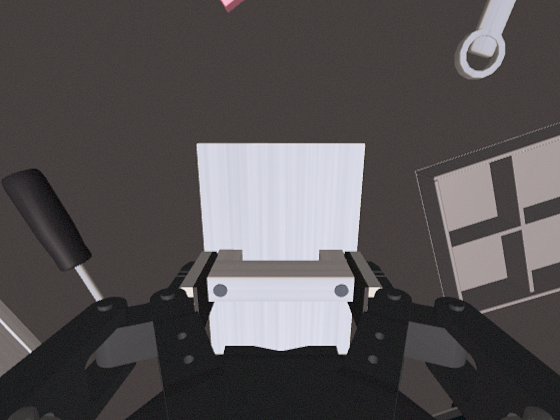

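```bash
cat >> h.py <<'E'
def planefit(name='wrist',roi=(205,360,150,245),save=None):
    st=arm.read_state(); im,d=imaging.get_image(name); m,f,T=cam(name,st)
    if save: cv2.imwrite(save,im)
    he=np.array(m['hand_eye']); u0,u1,v0,v1=roi
    v,u=np.mgrid[v0:v1,u0:u1]; dd=d[v0:v1,u0:u1]; P=np.stack([(u-m['cx'])/f*dd,-(v-m['cy'])/f*dd,-dd],-1)[dd>0]
    P=P@he[:3,:3].T+he[:3,3]
    A=np.c_[P[:,:2],np.ones(len(P))]
    for _ in range(4):
        k,*_r=np.linalg.lstsq(A,P[:,2],rcond=None); e=abs(A@k-P[:,2]); ok=e<max(2,2*np.median(e)); A,P=A[ok],P[ok]
    return k,len(P),e.mean(),st,im,d   # toolz = k0 x + k1 y + k2
E
python3 - <<'E'
from h import *
k,n,e,st,im,d=planefit()
print('tilt x,y deg',np.degrees(np.arctan(k[:2])),'z of plate top at tool axis',k[2],n,e,'world',st['position'][2]-k[2])
E
```

```text
tilt x,y deg [0.41724345 0.55715973] z of plate top at tool axis 75.77121406874679 13480 0.45340156518933417 world 86.52104466192986
```

View pics/s3.png

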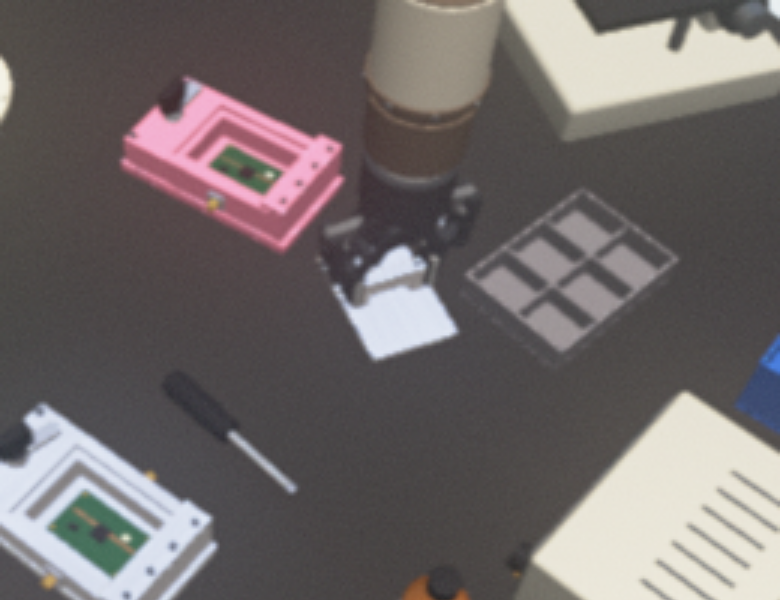

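The fingertips were resting on the plate as they closed, which would block it from pivoting. I'll set it down and regrip a few mm higher.

```bash
python3 -m crank '{"delta_pos":[[0,0,0.03],[0,0,0.03],[0,0,0.015],[0,0,0.008],[0,0,0],[0,0,0]],"twist":[0,0,0,0,0,0]}'
python3 -m crank '{"delta_pos":[[0,0,0],[0,0,0],[0,0,0],[0,0,-0.004],[0,0,0]],"twist":[0,0,0,0,0]}' 1
```

```text
clock: 5.27
position: [556.1, 164.8, 79.9]
ee_rot: [0.801, 0.599, -0.002, -0.0]
contact_force: [-3.8, -0.8, 5.4]
gripper_width: 62.6
clock: 5.68
position: [557.8, 165.7, 84.4]
ee_rot: [0.801, 0.599, 0.001, 0.0]
contact_force: [-0.2, 0.3, -0.4]
gripper_width: 85.3
```

```bash
python3 -m crank '{"delta_pos":[[0,0,-0.002],[0,0,0]],"twist":[0,0]}'
python3 -m crank '{"delta_pos":[[0,0,0],[0,0,0],[0,0,0],[0,0,0],[0,0,0],[0,0,0],[0,0,0],[0,0,0]],"twist":[0,0,0,0,0,0,0,0]}' 0
python3 -m crank '{"delta_pos":[[0,0,0],[0,0,0],[0,0,-0.01],[0,0,-0.02],[0,0,-0.03],[0,0,-0.03],[0,0,0],[0,0,0]],"twist":[0,0,0,0,0,0,0,0]}'
python3 - <<'E'
from h import *
k,n,e,st,im,d=planefit(save='pics/w4.png')
print('tilt x,y deg',np.degrees(np.arctan(k[:2])),'z of plate top at tool axis',k[2],n,e,'world',st['position'][2]-k[2])
E
```

```text
clock: 5.85
position: [557.5, 165.6, 86.3]
ee_rot: [0.801, 0.599, 0.0, 0.0]
contact_force: [0.2, 0.1, 0.8]
gripper_width: 85.4
clock: 6.52
position: [557.6, 165.7, 86.5]
ee_rot: [0.801, 0.599, 0.0, 0.0]
contact_force: [-0.9, 0.7, 5.6]
gripper_width: 62.3
clock: 7.18
position: [557.6, 165.7, 177.5]
ee_rot: [0.801, 0.599, 0.002, -0.0]
contact_force: [-0.7, 0.0, -3.3]
gripper_width: 62.5
tilt x,y deg [0.12166348 0.21977873] z of plate top at tool axis 81.95550403641661 12385 0.48534696474931865 world 95.58178212409635
```

View pics/w4.png

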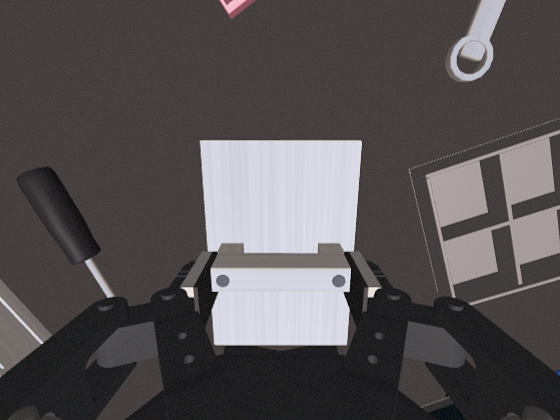

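Run:
```python
from h import *
z=np.load('top0.npz'); c=cam('top'); im=z['im']
p=np.array([px2w(c,0,u,v,57)[:2] for u,v in []])
# enlarged crop with grid coordinates
u0,v0=305,153
a=cv2.resize(im[v0:v0+100,u0:u0+80],None,fx=6,fy=6,interpolation=cv2.INTER_CUBIC)
cv2.imwrite('pics/crop2.png',a)
# model reprojection with guess
th=np.radians(12.5); o=np.array([561,-152.7])
Rm=np.array([[np.cos(th),-np.sin(th)],[np.sin(th),np.cos(th)]])
def draw(pts,zz,col):
    q=[w2px(c,np.append(o+Rm@np.array(x),zz)) for x in pts]
    q=np.array([((u-u0+.5)*6,(v-v0+.5)*6) for u,v in q]).astype(int); cv2.polylines(a,[q],True,col,1)
draw([(-62,-42),(50,-42),(50,42),(-62,42)],46,(0,0,255))
draw([(50,-54),(50,54)],57,(255,0,0))
draw([(-98,-17),(-86,-17),(-86,17),(-98,17)],83,(0,255,0))
cv2.imwrite('pics/crop2.png',a)
```

```text
(no output)
```

View pics/crop2.png

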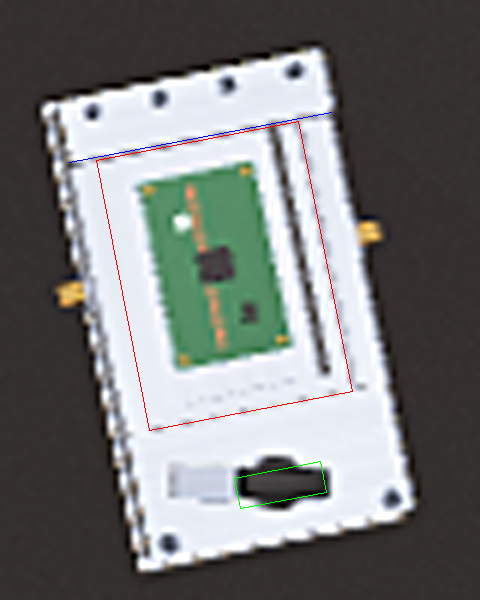

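Run:
```python
from h import *
z=np.load('top0.npz'); c=cam('top'); W=cloud(c,z['d'])
th=np.radians(12.5); o=np.array([561,-152.7]); Rm=np.array([[np.cos(th),-np.sin(th)],[np.sin(th),np.cos(th)]])
B=(W[...,:2]-o)@Rm
for x0 in range(80,240,20):
    print(x0,[ (lambda s: round(float(np.nanmax(s)),0) if s.size else None)(W[...,2][(B[...,0]>=x0)&(B[...,0]<x0+20)&(B[...,1]>=y0)&(B[...,1]<y0+20)]) for y0 in range(-160,160,20)])
```

```text
80 [5.0, 5.0, 7.0, 4.0, 6.0, 6.0, 5.0, 4.0, 4.0, 4.0, 9.0, 5.0, 5.0, 4.0, 18.0, 17.0]
100 [4.0, 4.0, 5.0, 5.0, 7.0, 4.0, 5.0, 6.0, 4.0, 5.0, 6.0, 5.0, 3.0, 4.0, 4.0, 5.0]
120 [6.0, 5.0, 5.0, 4.0, 4.0, 4.0, 5.0, 4.0, 6.0, 4.0, 5.0, 4.0, 5.0, 6.0, 4.0, 5.0]
140 [6.0, 4.0, 5.0, 5.0, 6.0, 5.0, 6.0, 5.0, 3.0, 6.0, 5.0, 5.0, 5.0, 5.0, 6.0, 4.0]
160 [5.0, 4.0, 6.0, 6.0, 7.0, 5.0, 4.0, 6.0, 4.0, 5.0, 4.0, 7.0, 5.0, 4.0, 3.0, 5.0]
180 [4.0, 5.0, 4.0, 72.0, 68.0, 5.0, 5.0, 6.0, 5.0, 5.0, 5.0, 3.0, 4.0, 5.0, 4.0, 4.0]
200 [6.0, 6.0, 5.0, 90.0, 4.0, 4.0, 6.0, 3.0, 5.0, 3.0, 4.0, 6.0, 7.0, 4.0, 6.0, 4.0]
220 [33.0, 102.0, 105.0, 89.0, 5.0, 5.0, 5.0, 4.0, 5.0, 5.0, 5.0, 5.0, 79.0, 80.0, 5.0, 5.0]
```

```bash
python3 -m crank '{"delta_pos":[[-0.0307,0.025,0],[-0.0307,0.025,0],[-0.0307,0.025,0],[-0.0307,0.025,0],[-0.0307,0.025,0],[-0.0307,0.025,0],[-0.0307,0.025,0],[-0.0307,0.025,0]],"twist":[0,0,0,0,0,0,0,0]}'
python3 -m crank '{"delta_pos":[[0,0,0],[0,0,0],[0,0,0],[0,0,0],[0,0,0],[0,0,0],[0,0,0]],"twist":[-0.101,-0.101,-0.101,-0.101,-0.101,0,0]}'
python3 - <<'E'
from h import *
k,n,e,st,im,d=planefit(save='pics/w5.png'); np.savez('w5.npz',im=im,d=d,T=cam('wrist',st)[2])
print(st['position'],R.from_quat(st['ee_rot']).as_matrix())
print('tilt x,y deg',np.degrees(np.arctan(k[:2])),'z of plate top at tool axis',k[2],n,e)
E
```

```text
clock: 7.9
position: [679.0, -128.4, 172.9]
ee_rot: [0.801, 0.599, -0.002, -0.002]
contact_force: [0.6, 0.7, -2.8]
gripper_width: 62.3
clock: 8.48
position: [678.9, -126.6, 173.6]
ee_rot: [0.627, 0.779, -0.001, -0.002]
contact_force: [0.2, -0.2, -2.2]
gripper_width: 62.3
[ 678.8619331 -126.5604533  173.5779974] [[-2.14132088e-01  9.76795524e-01 -4.23717708e-03]
 [ 9.76803908e-01  2.14135467e-01  3.55362805e-04]
 [ 1.25444669e-03 -4.06279655e-03 -9.99990960e-01]]
tilt x,y deg [0.11011558 0.2741595 ] z of plate top at tool axis 82.05765075265118 12373 0.48768863895094766
```

View pics/w5.png

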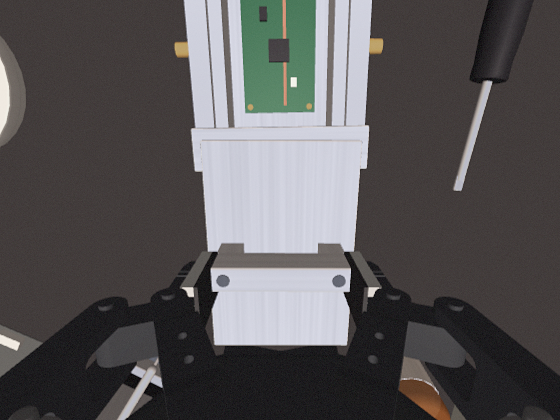

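```bash
cat > ov.py <<'E'
from h import *
def overlay(npz,out,o,thd,crop,s):
    z=np.load(npz); m,f,_=cam('wrist'); c=(m,f,z['T']); u0,u1,v0,v1=crop
    a=cv2.resize(z['im'][v0:v1,u0:u1],None,fx=s,fy=s,interpolation=cv2.INTER_CUBIC); th=np.radians(thd)
    Rm=np.array([[np.cos(th),-np.sin(th)],[np.sin(th),np.cos(th)]]); o=np.array(o)
    def draw(pts,zz,col):
        q=[w2px(c,np.append(o+Rm@np.array(x),zz)) for x in pts]
        q=np.array([((u-u0+.5)*s,(v-v0+.5)*s) for u,v in q]).astype(int); cv2.polylines(a,[q],False,col,1)
    draw([(50,-42),(-62,-42),(-62,42),(50,42)],46,(0,0,255))
    draw([(50,-54),(-62,-54)],46,(255,255,0)); draw([(50,54),(-62,54)],46,(255,255,0))
    draw([(50,-54),(50,54)],57,(255,0,0)); draw([(-62,-34),(50,-34)],40,(0,255,0));draw([(-62,34),(50,34)],40,(0,255,0))
    cv2.imwrite(out,a)
E
python3 - <<'E'
from ov import *
overlay('w5.npz','pics/o5.png',(561,-152.7),12.5,(170,390,0,180),3.3)
E
```

```text
(no output)
```

View pics/o5.png

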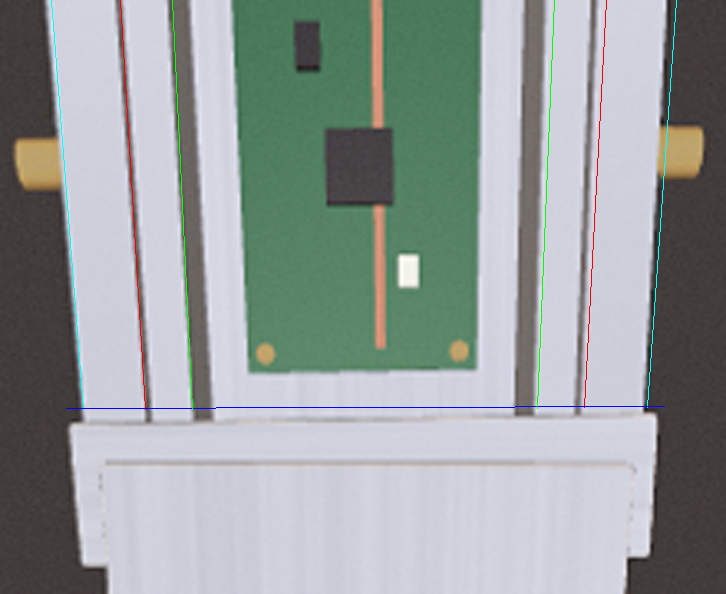

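Run:
```python
from ov import *
overlay('w5.npz','pics/o5b.png',(563,-153),13.4,(170,390,0,180),3.3)
```

```text
(no output)
```

View pics/o5b.png

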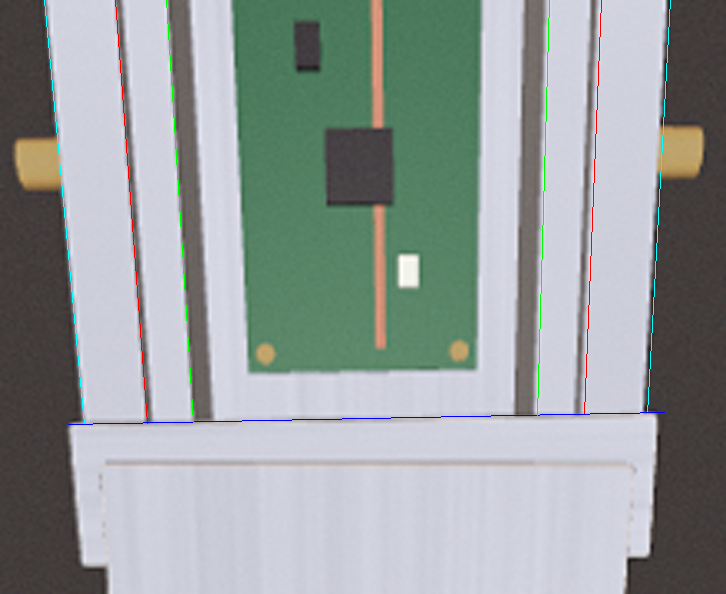

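Run:
```python
from h import *
z=np.load('w5.npz'); m,f,_=cam('wrist'); T=z['T']; c=(m,f,T)
he=np.array(m['hand_eye'])
for u,v in [(281.8,140.3),(170+106/3.3,140.3),(170+632/3.3,140.3)]:
    r=he[:3,:3]@np.array([(u-m['cx'])/f,-(v-m['cy'])/f,-1]); o=he[:3,3]; print('tool',o+r*(82-o[2])/r[2])
# handle bar top edge corners
pos=np.array([678.86,-126.56]); th=np.radians(13.4); Rm=np.array([[np.cos(th),-np.sin(th)],[np.sin(th),np.cos(th)]])
print('tcp in box',Rm.T@(pos-np.array([563.1,-153.4])))
```

```text
tool [  0.49005946 -61.82886415  82.        ]
tool [-38.67723332 -61.85397753  82.        ]
tool [ 39.66378315 -61.80374665  82.        ]
tcp in box [118.82864939  -0.71783274]
```

```bash
python3 -m crank '{"delta_pos":[[0,0,0.01],[0,0,0.01],[0,0,0.004],[0,0,0.003],[0,0,0.003],[0,0,0.003],[0,0,0.002],[0,0,0]],"twist":[-0.018,0,0,0,0,0,0,0]}'
python3 - <<'E'
from h import *
k,n,e,st,im,d=planefit(save='pics/w6.png')
print(st['position'],st['contact_force'],st['wrist_torque'])
print('tilt x,y deg',np.degrees(np.arctan(k[:2])),'z',k[2],n,e)
E
```

```text
clock: 9.2
position: [680.4, -126.4, 142.4]
ee_rot: [0.618, 0.786, 0.0, 0.001]
contact_force: [-0.4, 1.3, 3.3]
gripper_width: 62.4
[ 680.37196672 -126.43007843  142.38003964] [-0.44745232  1.33379379  3.26248192] [ 0.37543941  0.65015776 -0.04027467]
tilt x,y deg [0.13904668 1.98347567] z 82.2101054203577 12300 0.46852597823412234
```

View pics/w6.png

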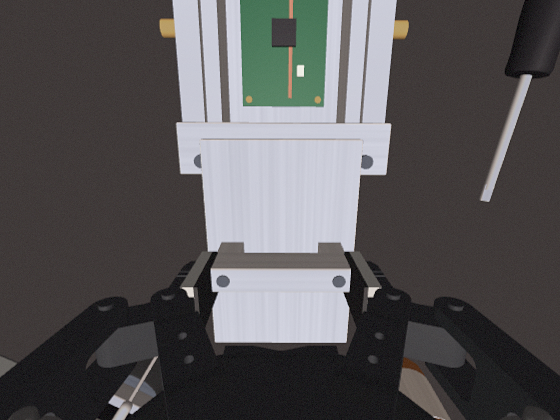

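Contact is made and the plate has begun to pivot (2°). Continuing down.

```bash
python3 -m crank '{"delta_pos":[[0,0,0.003],[0,0,0.003],[0,0,0.002],[0,0,0]],"twist":[0,0,0,0]}'
python3 - <<'E'
from h import *
k,n,e,st,im,d=planefit(save='pics/w7.png')
print(st['position'],st['contact_force'],st['wrist_torque'])
print('tilt x,y deg',np.degrees(np.arctan(k[:2])),'z',k[2],n,e)
E
```

```text
clock: 9.58
position: [683.3, -125.9, 137.0]
ee_rot: [0.618, 0.786, 0.003, 0.004]
contact_force: [2.6, 3.3, 10.1]
gripper_width: 62.5
[ 683.25980486 -125.87059168  137.04128312] [ 2.55652101  3.25054871 10.08746575] [ 1.08528903 -0.12972227 -0.02364674]
tilt x,y deg [0.02972869 8.81822081] z 82.31585664587432 12518 0.44016963026187284
```

View pics/w7.png

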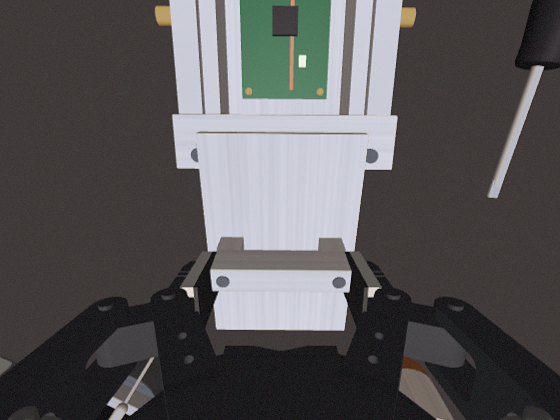

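```bash
python3 -m crank '{"delta_pos":[[0,0,-0.01],[0,0,-0.015],[0,0,-0.01],[0,0,0],[0,0,0]],"twist":[0,0,0,0,0]}'
python3 - <<'E'
from h import *
k,n,e,st,im,d=planefit(save='pics/w8.png');np.savez('w8.npz',im=im,d=d,T=cam('wrist',st)[2])
print(st['position'],st['contact_force'],st['wrist_torque'],R.from_quat(st['ee_rot']).as_matrix())
print('tilt x,y deg',np.degrees(np.arctan(k[:2])),'z',k[2],n,e)
from ov import *
overlay('w8.npz','pics/o8.png',(563.1,-153.4),13.4,(170,390,0,180),3.3)
E
```

```text
clock: 10.05
position: [679.6, -126.7, 168.0]
ee_rot: [0.619, 0.786, 0.0, 0.0]
contact_force: [-0.4, 0.4, -3.2]
gripper_width: 62.2
[ 679.63475247 -126.73728996  168.03411797] [-0.40603301  0.38767344 -3.20895909] [0.07112024 0.01183621 0.02828912] [[-2.34081732e-01  9.72216796e-01  4.93586451e-04]
 [ 9.72216887e-01  2.34081557e-01  3.87266417e-04]
 [ 2.60967431e-04  5.70525076e-04 -9.99999803e-01]]
tilt x,y deg [-1.93323298e-04  6.31369731e+00] z 82.09664936597154 12447 0.4661851796271869
```

View pics/o8.png

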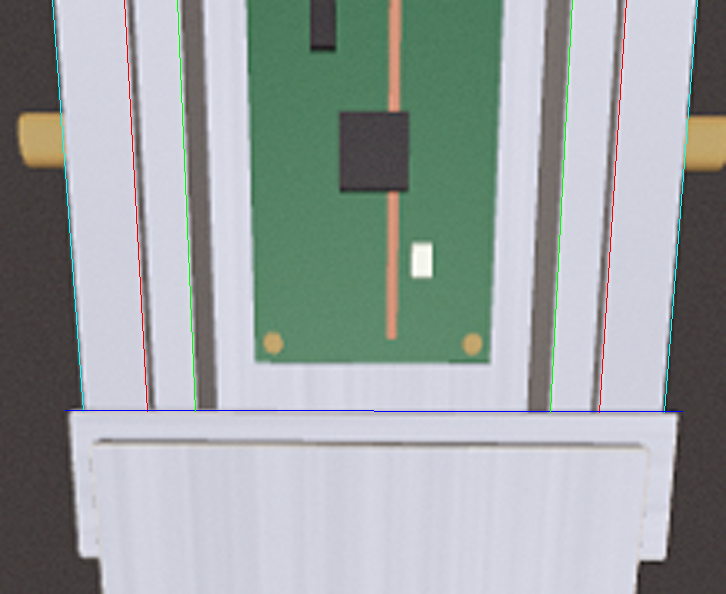

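```bash
python3 -m crank '{"delta_pos":[[0.0008,-0.03,0],[0,-0.032,0],[0,-0.032,0],[0,-0.0327,0],[0,0,0],[0,0,0]],"twist":[0,0,0,0,0,0]}'
python3 - <<'E'
from h import *
k,n,e,st,im,d=planefit(save='pics/w9.png');np.savez('w9.npz',im=im,d=d,T=cam('wrist',st)[2])
print(st['position'],st['contact_force'],R.from_quat(st['ee_rot']).as_matrix())
print('tilt x,y deg',np.degrees(np.arctan(k[:2])),'z',k[2],n,e)
th=np.radians(13.4);Rm=np.array([[np.cos(th),-np.sin(th)],[np.sin(th),np.cos(th)]]);print(Rm.T@(st['position'][:2]-np.array([563.1,-153.4])))
from ov import *
overlay('w9.npz','pics/o9.png',(563.1,-153.4),13.4,(150,410,0,230),3)
im,d,c=grab('scene'); cv2.imwrite('pics/s9.png',cv2.resize(im[190:310,160:300],None,fx=5,fy=5,interpolation=cv2.INTER_CUBIC))
E
```

```text
clock: 10.6
position: [554.2, -156.1, 167.2]
ee_rot: [0.619, 0.785, -0.001, -0.001]
contact_force: [1.0, -0.3, -2.5]
gripper_width: 62.3
[ 554.19316382 -156.06483658  167.17537599] [ 1.00060295 -0.29595833 -2.53120573] [[-2.33338038e-01  9.72391689e-01 -2.78632351e-03]
 [ 9.72395294e-01  2.33339543e-01  2.23419633e-04]
 [ 8.67410850e-04 -2.65727557e-03 -9.99996093e-01]]
tilt x,y deg [-0.02813254  6.20352323] z 81.98593614199287 13491 0.45602009653299924
[-9.28192567 -0.52814813]
```

View pics/o9.png

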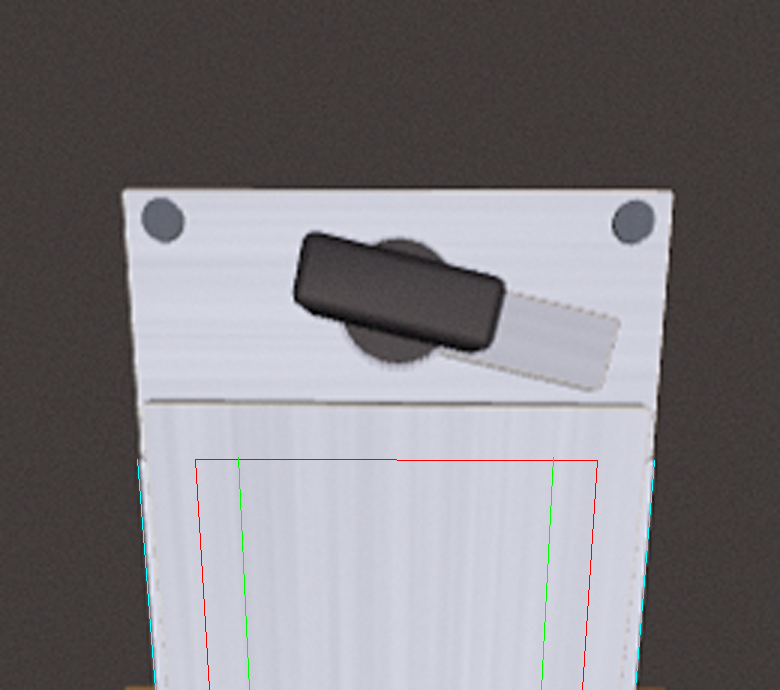

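View pics/s9.png

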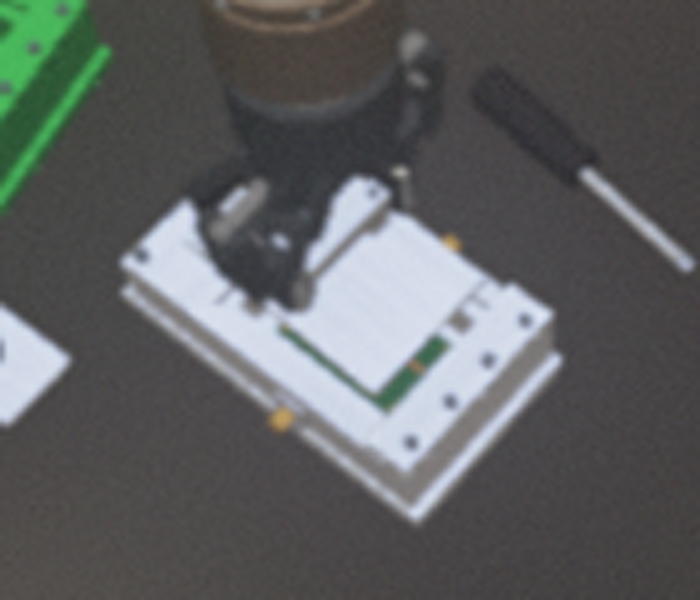

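```bash
python3 -m crank '{"delta_pos":[[0.0003,0.0026,0],[0,0,0.01],[0,0,0.01],[0,0,0.006],[0,0,0.001],[0,0,0],[0,0,0]],"twist":[0,0,0,0,0,0,0]}'
python3 - <<'E'
from h import *
k,n,e,st,im,d=planefit(save='pics/w10.png')
print(st['position'],st['contact_force'],st['wrist_torque'])
print('tilt x,y deg',np.degrees(np.arctan(k[:2])),'z',k[2],n,e)
th=np.radians(13.4);Rm=np.array([[np.cos(th),-np.sin(th)],[np.sin(th),np.cos(th)]]);print(Rm.T@(st['position'][:2]-np.array([563.1,-153.4])))
im,d,c=grab('scene'); cv2.imwrite('pics/s10.png',cv2.resize(im[190:310,160:300],None,fx=5,fy=5,interpolation=cv2.INTER_CUBIC))
E
```

```text
clock: 11.28
position: [557.8, -154.9, 140.5]
ee_rot: [0.619, 0.786, -0.001, -0.001]
contact_force: [-4.6, 0.2, 6.0]
gripper_width: 62.2
[ 557.75996816 -154.86709307  140.52701399] [-4.5920297   0.23159218  5.96415023] [-0.02052673  1.18878244  0.05999162]
tilt x,y deg [ 0.0687148  -2.33788771] z 81.12888309975077 14339 0.4851700671467932
[-5.5346499  -0.18961156]
```

View pics/s10.png

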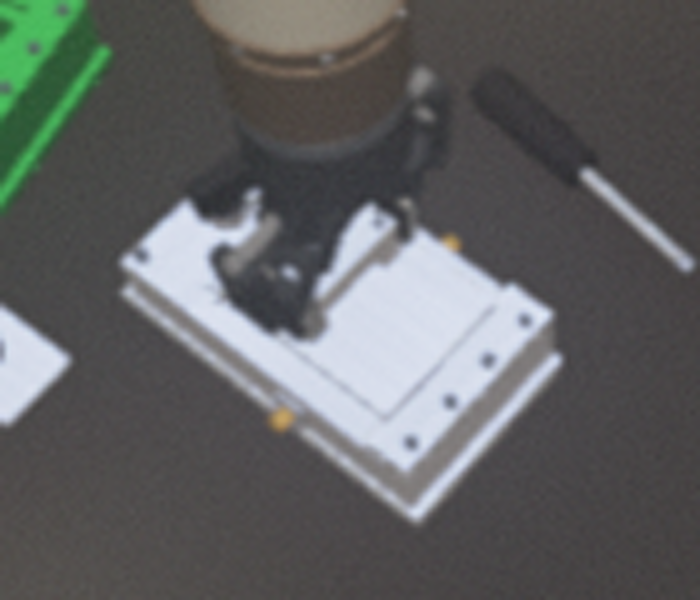

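View pics/w10.png

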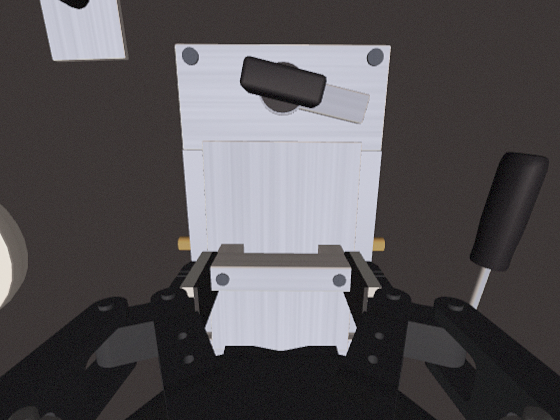

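```bash
cat >> h.py <<'E'
TH=np.radians(13.4); RM=np.array([[np.cos(TH),-np.sin(TH)],[np.sin(TH),np.cos(TH)]]); OB=np.array([563.1,-153.4])
def tob(p): return RM.T@(np.array(p)[:2]-OB)
E
python3 - <<'E'
from h import *
st=arm.read_state(); c=cam('wrist',st)
for n,u,v,z in [('plate L',204,141,57),('plate R',361,141,57),('deck far L',176,45,46),('deck far R',389,45,46),('seamL',190,150,46),('seamR',372,150,46)]:
    p=px2w(c,0,u,v,z); print(n,tob(p))
im=cv2.imread('pics/w10.png'); cv2.imwrite('pics/w10c.png',cv2.resize(im[30:230,165:400],None,fx=3.2,fy=3,interpolation=cv2.INTER_CUBIC))
E
```

```text
plate L [-67.12437861 -38.57430656]
plate R [-67.3156444   39.56566434]
deck far L [-112.70446725  -52.06122997]
deck far R [-112.96030145   52.8052491 ]
seamL [-61.89620214 -49.15605756]
seamR [-62.13588528  48.73115908]
```

View pics/w10c.png

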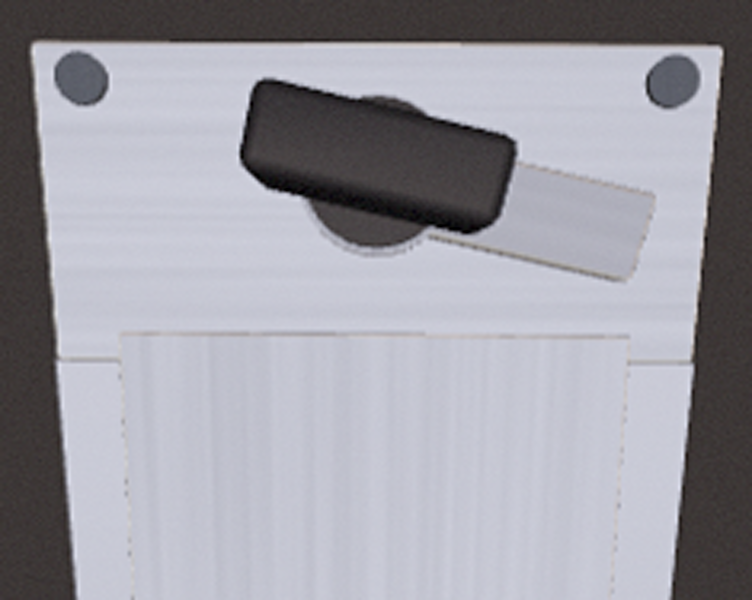

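The plate's far end caught on top of the lip: tilt is now −2.3°, and the scene picture at (430,380) shows the end over the lip front. The wrist image also gives an overlap of about 2 mm. I'll lift, back off and measure again.

```bash
python3 -m crank '{"delta_pos":[[0,0,-0.006],[0,-0.0045,0],[0,0,0],[0,0,0]],"twist":[0,0,0,0]}'
python3 - <<'E'
from h import *
k,n,e,st,im,d=planefit(save='pics/w11.png')
print(st['position'],st['contact_force'],st['wrist_torque'],tob(st['position']))
print('tilt x,y deg',np.degrees(np.arctan(k[:2])),'z',k[2],n,e)
cv2.imwrite('pics/w11c.png',cv2.resize(im[30:230,165:400],None,fx=3.2,fy=3,interpolation=cv2.INTER_CUBIC))
E
```

```text
clock: 11.72
position: [554.1, -155.6, 146.2]
ee_rot: [0.619, 0.786, -0.0, -0.001]
contact_force: [-0.1, -0.4, -2.3]
gripper_width: 62.4
[ 554.09380385 -155.59018331  146.21122458] [-0.07050578 -0.36310477 -2.31346852] [0.05944463 0.01356183 0.00807113] [-9.26858076 -0.04339042]
tilt x,y deg [ 0.08766074 -0.5817466 ] z 81.25456948660589 14214 0.4792943956309126
```

View pics/w11c.png

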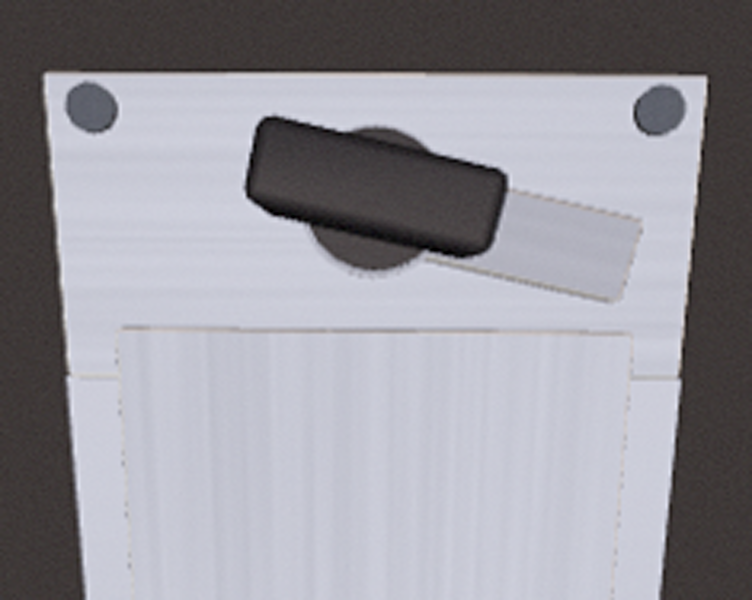

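Run:
```python
from h import *
st=arm.read_state(); c=cam('wrist',st)
for dz in (0,4):
  for n,u,v,z in [('plate L',165+118/3.2,139.3,64.3),('plate R',165+630/3.2,140.7,64.3),('deck far L',165+45/3.2,54.5,46),('deck far R',165+707/3.2,55,46),('seamL',188,155.5,46),('seamR',372,155.5,46),('fing',165+615/3.2,30+302/3,56)]:
    p=px2w(c,0,u,v,z-dz); print(n,tob(p))
```

```text
plate L [-71.37115633 -39.02021621]
plate R [-70.86902625  39.61765663]
deck far L [-112.91580012  -52.47931996]
deck far R [-112.90634588   53.5690434 ]
seamL [-61.77013659 -52.06453725]
seamR [-61.99113746  50.75541218]
fing [-75.51958132  39.03293654]
plate L [-71.20368961 -40.0437713 ]
plate R [-70.68822933  40.68172557]
deck far L [-113.74992429  -53.71063053]
deck far R [-113.74024625   54.84813358]
seamL [-61.39352908 -53.28602899]
seamR [-61.61976154  51.96789745]
fing [-75.46523768  40.02673849]
```

```bash
python3 -m crank '{"delta_pos":[[0,0,0.006],[0,0,0.005],[0,0.0005,0.0012],[0,0.0005,0.0012],[0,0.0005,0.0012],[0,0.0005,0.0012],[0,0,0]],"twist":[0,0,0,0,0,0,0]}'
python3 - <<'E'
from h import *
k,n,e,st,im,d=planefit(save='pics/w12.png')
print(st['position'],st['contact_force'],st['wrist_torque'],tob(st['position']))
print('tilt x,y deg',np.degrees(np.arctan(k[:2])),'z',k[2],n,e)
im,d,c=grab('scene'); cv2.imwrite('pics/s12.png',cv2.resize(im[190:310,160:300],None,fx=5,fy=5,interpolation=cv2.INTER_CUBIC))
E
```

```text
clock: 12.35
position: [556.1, -155.3, 131.3]
ee_rot: [0.619, 0.786, -0.001, -0.0]
contact_force: [-1.1, -0.3, 0.4]
gripper_width: 62.3
[ 556.1046496  -155.2603398   131.31164393] [-1.09342704 -0.29543516  0.39737476] [0.04211512 0.84167722 0.01919075] [-7.23603797 -0.18853589]
tilt x,y deg [0.02208799 0.55521755] z 81.23458605587484 14421 0.4831896971708993
```

View pics/w12.png

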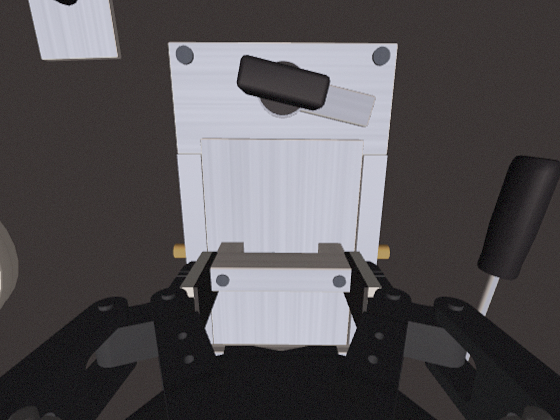

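View pics/s12.png

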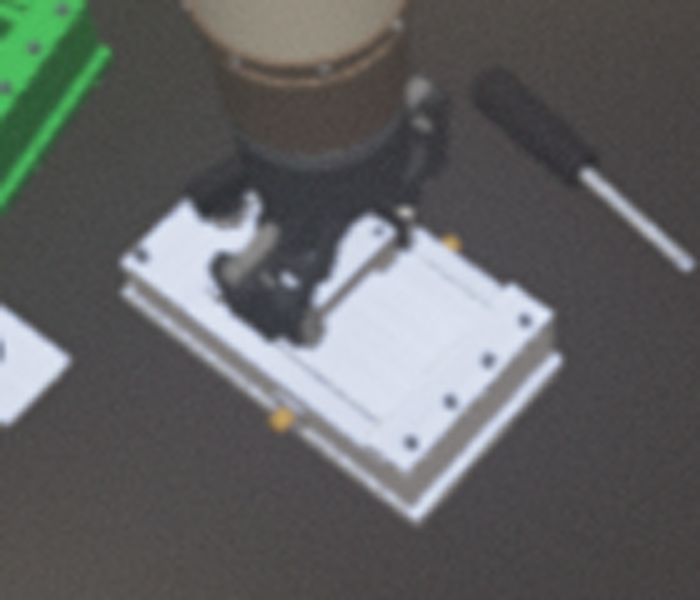

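```bash
python3 -m crank '{"delta_pos":[[0,0.0005,0.001],[0,0.0003,0.001],[0,0.0002,0.001],[0,0,0]],"twist":[0,0,0,0]}'
python3 - <<'E'
from h import *
k,n,e,st,im,d=planefit(save='pics/w13.png')
print(st['position'],st['contact_force'],st['wrist_torque'],tob(st['position']))
print('tilt x,y deg',np.degrees(np.arctan(k[:2])),'z',k[2],n,e)
E
```

```text
clock: 12.78
position: [557.5, -155.0, 128.9]
ee_rot: [0.618, 0.786, -0.0, 0.0]
contact_force: [-3.2, 0.6, 6.6]
gripper_width: 62.3
[ 557.49854615 -155.03771642  128.93989595] [-3.24639371  0.5748849   6.58903933] [0.18712695 1.47825176 0.02688248] [-5.82849654 -0.29500584]
tilt x,y deg [0.02927555 2.98718668] z 81.26077319323808 14393 0.483738066976012
```

```bash
python3 -m crank '{"delta_pos":[[0,0.002,0],[0,0.002,0],[0,0.001,0],[0,0,0]],"twist":[0,0,0,0]}'
python3 - <<'E'
from h import *
k,n,e,st,im,d=planefit(save='pics/w14.png')
print(st['position'],st['contact_force'],st['wrist_torque'],tob(st['position']))
print('tilt x,y deg',np.degrees(np.arctan(k[:2])),'z',k[2],n,e)
im,d,c=grab('scene'); cv2.imwrite('pics/s14.png',cv2.resize(im[190:310,160:300],None,fx=5,fy=5,interpolation=cv2.INTER_CUBIC))
E
```

```text
clock: 13.17
position: [562.1, -154.1, 128.8]
ee_rot: [0.618, 0.786, -0.001, -0.0]
contact_force: [-2.7, -1.6, 5.9]
gripper_width: 62.3
[ 562.09040531 -154.14457797  128.7741097 ] [-2.66990578 -1.55814198  5.91703044] [-0.21822958  1.53917777  0.02345574] [-1.15466375 -0.49033604]
tilt x,y deg [2.56956532e-03 2.86936263e+00] z 81.25887781103336 14384 0.4812811926549963
```

View pics/w14.png

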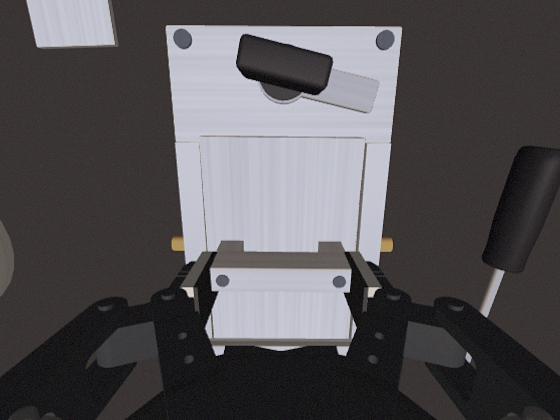

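View pics/s14.png

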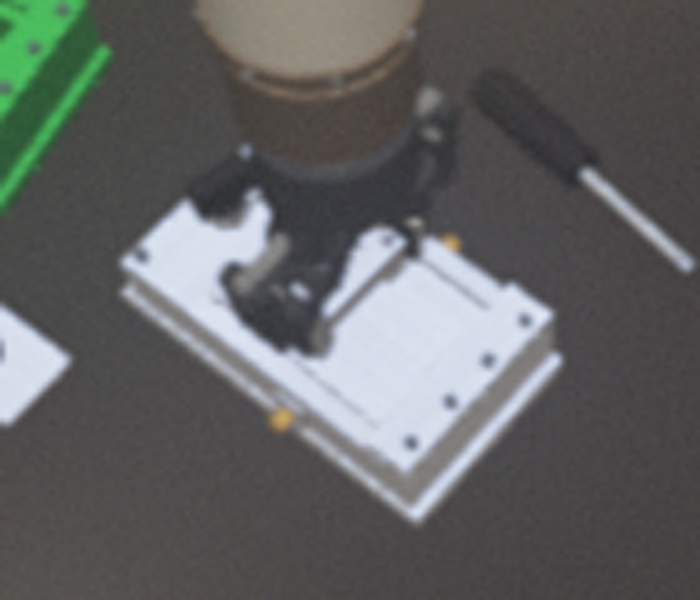

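```bash
python3 -m crank '{"delta_pos":[[0.0003,0.002,0],[0,0.002,0],[0,0.0014,0],[0,0,0]],"twist":[0,0,0,0]}'
python3 - <<'E'
from h import *
k,n,e,st,im,d=planefit(save='pics/w15.png')
print(st['position'],st['contact_force'],st['wrist_torque'],tob(st['position']))
print('tilt x,y deg',np.degrees(np.arctan(k[:2])),'z',k[2],n,e)
cv2.imwrite('pics/w15c.png',cv2.resize(im[10:250,160:410],None,fx=3,fy=2.5,interpolation=cv2.INTER_CUBIC))
E
```

```text
clock: 13.6
position: [567.7, -152.2, 127.5]
ee_rot: [0.619, 0.786, 0.0, -0.0]
contact_force: [-0.9, -0.8, -1.6]
gripper_width: 62.1
[ 567.70181587 -152.21253108  127.46133896] [-0.85787988 -0.84079778 -1.58943437] [-0.22996594  0.39222825  0.01755736] [4.75172891 0.08867994]
tilt x,y deg [0.03138941 0.45402141] z 81.20304240341133 14439 0.4878187609964135
```

View pics/w15c.png

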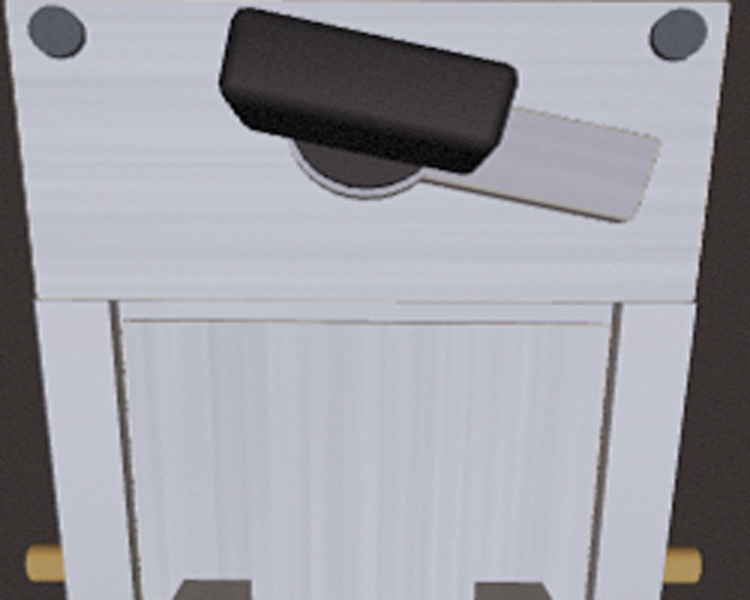

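The plate has dropped inside the recess walls: tilt is 0.5°, and the strip of ledge shows between (120,303) and (608,322). I'll press down gently while still holding the handle.

```bash
python3 -m crank '{"delta_pos":[[0,-0.001,0.001],[0,0,0.001],[0,0,0.001],[0,0,0]],"twist":[0,0,0,0]}'
python3 - <<'E'
from h import *
k,n,e,st,im,d=planefit(save='pics/w16.png')
print(st['position'],st['contact_force'],st['wrist_torque'],tob(st['position']))
print('tilt x,y deg',np.degrees(np.arctan(k[:2])),'z',k[2],n,e)
cv2.imwrite('pics/w16c.png',cv2.resize(im[10:250,160:410],None,fx=3,fy=2.5,interpolation=cv2.INTER_CUBIC))
W=cloud(cam('wrist',st),d); 
def md(u0,u1,v0,v1): return np.nanmedian(W[v0:v1,u0:u1,2])
print('plate',md(220,340,150,230),'rim L',md(175,192,150,220),'rim R',md(370,385,150,220),'deck',md(180,230,90,120))
E
```

```text
clock: 13.98
position: [567.0, -152.3, 125.8]
ee_rot: [0.619, 0.786, 0.0, 0.001]
contact_force: [-1.7, -0.7, 3.7]
gripper_width: 62.1
[ 567.0310081  -152.33585444  125.81290384] [-1.66038067 -0.74028418  3.71277542] [ 0.38147503  0.40841142 -0.05190876] [4.07060336 0.12417224]
tilt x,y deg [0.01090714 0.10913433] z 81.15908824196892 14446 0.49215487067310615
plate 44.674390101869704 rim L 44.67705220339559 rim R 44.6694321928246 deck 44.69518998563555
```

View pics/w16c.png

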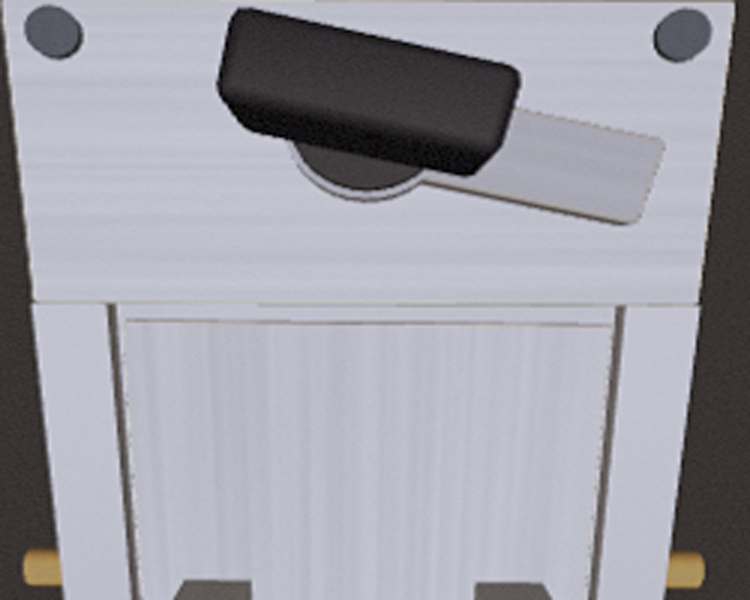

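The plate is flush: plate, rims and deck all read 44.7 mm in depth, and tilt is 0.1°. Releasing it and moving over to the knob.

```bash
python3 -m crank '{"delta_pos":[[0,0,0],[0,0,0],[0,0,0],[0,0,0],[0,0,-0.01],[0,0,-0.03],[0,-0.01,-0.035],[0,-0.035,-0.01]],"twist":[0,0,0,0,0,0,0,0]}' 1
python3 -m crank '{"delta_pos":[[0,-0.04,0],[0,-0.011,0],[0,0,0],[0,0,0]],"twist":[0,0,0,0]}'
python3 - <<'E'
from h import *
st=arm.read_state(); im,d=imaging.get_image('wrist'); np.savez('w17.npz',im=im,d=d,T=cam('wrist',st)[2]); cv2.imwrite('pics/w17.png',im)
print(st['position'],st['joints'],st['gripper_width'],tob(st['position']))
W=cloud(cam('wrist',st),d); p=W.reshape(-1,3); p=p[~np.isnan(p[:,0])]
q=p[(p[:,2]>74)&(p[:,2]<92)]; B=np.array([tob(x) for x in q]); m=(abs(B[:,0]+92)<40)&(abs(B[:,1])<40); q=q[m]; print(len(q),np.median(q[:,2]))
r=cv2.minAreaRect(q[:,:2].astype(np.float32)); print(r, tob(r[0])); print('tool x ang',np.degrees(np.arctan2(*R.from_quat(st['ee_rot']).as_matrix()[[1,0],0])))
E
```

```text
clock: 14.7
position: [528.6, -163.1, 215.9]
ee_rot: [0.617, 0.787, 0.003, 0.006]
contact_force: [0.6, -0.1, 2.3]
gripper_width: 85.6
clock: 15.03
position: [473.3, -175.3, 211.2]
ee_rot: [0.619, 0.786, 0.0, 0.001]
contact_force: [0.1, -0.3, 0.3]
gripper_width: 85.8
[ 473.30660185 -175.29692592  211.19074462] [-3.23714191e-02  2.73675401e-01 -4.15576075e-01  4.96972570e-04
 -8.79356034e-01 -1.30219745e+00] 85.76427017652442 [-92.42341842  -0.49136957]
879 81.8151025200473
((473.753662109375, -174.4097137451172), (12.524921417236328, 33.86722946166992), 0.022703368216753006) [-91.78291942   0.26808375]
tool x ang 103.55291398518165
```

View pics/w17.png

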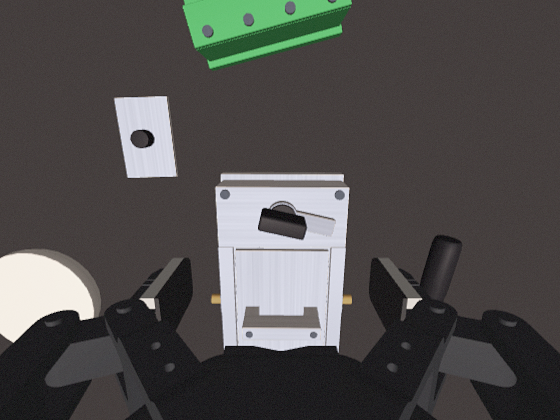

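```bash
python3 -m crank '{"delta_pos":[[0.0008,0.0007,0],[0,0,0],[0,0,0],[0,0,0],[0,0,0],[0,0,0],[0,0,0],[0,0,0]],"twist":[-0.1213,-0.1213,-0.1213,-0.1213,-0.1213,-0.1213,-0.1213,-0.1213]}'
python3 -m crank '{"delta_pos":[[0,0,0.01],[0,0,0.015],[0,0,0.015],[0,0,0],[0,0,0]],"twist":[-0.1213,-0.1213,-0.1213,0,0]}'
python3 - <<'E'
from h import *
st=arm.read_state(); im,d=imaging.get_image('wrist'); cv2.imwrite('pics/w18.png',im)
print(st['position'],st['joints'],st['gripper_width'],tob(st['position']))
W=cloud(cam('wrist',st),d); p=W.reshape(-1,3); p=p[~np.isnan(p[:,0])]
q=p[(p[:,2]>76)&(p[:,2]<92)]; B=np.array([tob(x) for x in q]); m=(abs(B[:,0]+92)<30)&(abs(B[:,1])<30); q=q[m]; print(len(q),np.median(q[:,2]))
r=cv2.minAreaRect(q[:,:2].astype(np.float32)); print(r, tob(r[0])); print('tool x ang',np.degrees(np.arctan2(*R.from_quat(st['ee_rot']).as_matrix()[[1,0],0])))
E
```

```text
clock: 15.75
position: [475.3, -173.8, 209.8]
ee_rot: [0.177, 0.984, -0.0, 0.0]
contact_force: [0.0, 1.0, 0.1]
gripper_width: 85.3
clock: 16.17
position: [474.5, -173.9, 169.4]
ee_rot: [0.001, 1.0, -0.0, -0.001]
contact_force: [0.0, -1.2, 0.3]
gripper_width: 85.3
[ 474.51904867 -173.89503667  169.38939703] [-2.94024775e-02  3.31170345e-01 -4.61319456e-01  4.41216910e-04
 -7.80244861e-01  2.71123668e-02] 85.298528887302 [-90.91909451   0.59137247]
1183 81.869626274132
((473.539306640625, -174.78793334960938), (33.652591705322266, 11.702198028564453), 89.56156921386719) [-9.20790908e+01 -5.01627257e-02]
tool x ang 179.8867566708256
```

View pics/w18.png

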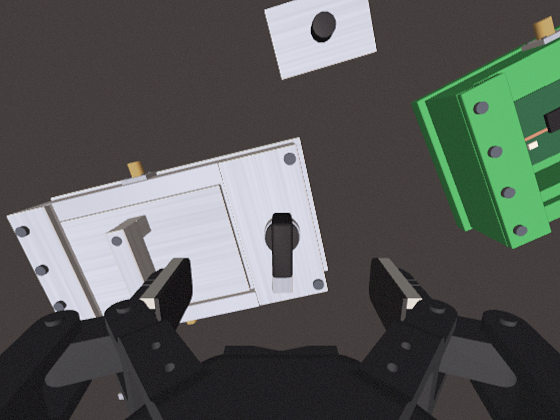

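```bash
python3 -m crank '{"delta_pos":[[0.0009,-0.0007,0],[0,0,0.015],[0,0,0.012],[0,0,0.008],[0,0,0],[0,0,0]],"twist":[0,0,0,0,0,0]}'
python3 -m crank '{"delta_pos":[[0,0,0],[0,0,0],[0,0,0],[0,0,0],[0,0,0],[0,0,0],[0,0,0],[0,0,0]],"twist":[0,0,0,0,0,0,0,0]}' 0
python3 -m crank '{"delta_pos":[[0,0,0],[0,0,0],[0,0,0],[0,0,0]],"twist":[0,0,0,0]}'
python3 - <<'E'
from h import *
st=arm.read_state(); im,d=imaging.get_image('wrist'); cv2.imwrite('pics/w19.png',im); print(st['contact_force'],st['wrist_torque'])
E
```

```text
clock: 16.72
position: [473.1, -174.8, 135.4]
ee_rot: [-0.0, 1.0, -0.0, 0.0]
contact_force: [-0.8, 0.5, 0.6]
gripper_width: 85.3
clock: 17.38
position: [473.3, -174.8, 135.5]
ee_rot: [-0.0, 1.0, -0.0, 0.001]
contact_force: [1.4, -0.0, 2.3]
gripper_width: 10.8
clock: 17.72
position: [473.3, -174.8, 135.4]
ee_rot: [-0.0, 1.0, -0.0, 0.001]
contact_force: [0.8, 0.6, 3.2]
gripper_width: 10.2
[0.81938728 0.63935111 3.229786  ] [ 0.14159268 -0.30399141  0.04614856]
```

View pics/w19.png

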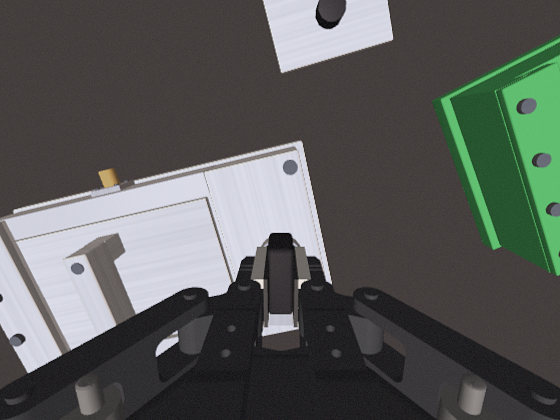

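The jaws hold the knob bar, which sits between the pads at (281,280). Turning clockwise.

```bash
python3 -m crank '{"delta_pos":[[0,0,0.0002],[0,0,0.0002],[0,0,0.0003],[0,0,0.0002],[0,0,0.0003],[0,0,0.0002],[0,0,0.0003],[0,0,0]],"twist":[0.1,0.1,0.1,0.1,0.1,0.1,0.1,0]}'
cat > t.py <<'E'
from h import *
st=arm.read_state(); M=R.from_quat(st['ee_rot']).as_matrix(); a=np.degrees(np.arctan2(M[1,0],M[0,0])); 
print('knob ang ~',np.radians((193.4-a)%360),'F',st['contact_force'].round(1),'M',st['wrist_torque'].round(3),'w',round(st['gripper_width'],1),st['position'].round(1),'t',st['clock'])
E
python3 t.py
```

```text
clock: 18.43
position: [473.1, -174.7, 133.7]
ee_rot: [0.344, 0.939, 0.0, 0.0]
contact_force: [1.0, 1.1, 4.1]
gripper_width: 10.8
knob ang ~ 0.9352820969587037 F [1.  1.1 4.1] M [ 0.418 -0.183 -0.047] w 10.8 [ 473.1 -174.7  133.7] t 18.4333
```

```bash
python3 -m crank '{"delta_pos":[[0,0,0.0002],[0,0,0.0002],[0,0,0]],"twist":[0.08,0.08,0]}'; python3 t.py
python3 -m crank '{"delta_pos":[[0,0,0.0002],[0,0,0]],"twist":[0.08,0]}'; python3 t.py
python3 -m crank '{"delta_pos":[[0,0,0.0001],[0,0,0]],"twist":[0.05,0]}'; python3 t.py
python3 -m crank '{"delta_pos":[[0,0,0.0001],[0,0,0]],"twist":[0.05,0]}'; python3 t.py
```

```text
clock: 18.68
position: [473.0, -174.6, 133.2]
ee_rot: [0.416, 0.909, 0.0, 0.0]
contact_force: [0.2, 1.8, 5.4]
gripper_width: 10.8
knob ang ~ 1.0925565965044435 F [0.2 1.8 5.4] M [ 0.66  -0.11  -0.039] w 10.8 [ 473.  -174.6  133.2] t 18.6833
clock: 18.85
position: [473.0, -174.6, 133.1]
ee_rot: [0.452, 0.892, 0.0, 0.0]
contact_force: [0.8, 2.0, 3.9]
gripper_width: 10.7
knob ang ~ 1.1719388980781185 F [0.8 2.  3.9] M [ 0.708 -0.073 -0.055] w 10.7 [ 473.  -174.6  133.1] t 18.85
clock: 19.02
position: [472.9, -174.6, 133.0]
ee_rot: [0.474, 0.881, 0.0, 0.0]
contact_force: [0.1, 2.2, 5.9]
gripper_width: 10.6
knob ang ~ 1.2208696123112124 F [0.1 2.2 5.9] M [ 0.716 -0.12  -0.136] w 10.6 [ 472.9 -174.6  133. ] t 19.0167
clock: 19.18
position: [473.0, -174.6, 133.0]
ee_rot: [0.495, 0.869, 0.0, 0.0]
contact_force: [-0.6, 1.4, 5.2]
gripper_width: 10.4
knob ang ~ 1.2706541454947087 F [-0.6  1.4  5.2] M [ 0.816 -0.117  0.02 ] w 10.4 [ 473.  -174.6  133. ] t 19.1833
```

```bash
sed -i '$ a print("j6 eff",st["joint_efforts"][5].round(3))' t.py; python3 t.py
python3 -m crank '{"delta_pos":[[0,0,0.0001],[0,0,0],[0,0,0]],"twist":[0.05,0,0]}' >/dev/null; python3 t.py
python3 -m crank '{"delta_pos":[[0,0,0.0001],[0,0,0],[0,0,0]],"twist":[0.05,0,0]}' >/dev/null; python3 t.py
```

```text
knob ang ~ 1.2706541454947087 F [-0.6  1.4  5.2] M [ 0.816 -0.117  0.02 ] w 10.4 [ 473.  -174.6  133. ] t 19.1833
j6 eff -0.204
knob ang ~ 1.3194489065908468 F [-0.1  2.2  6.4] M [ 0.812 -0.081 -0.016] w 10.4 [ 472.9 -174.6  132.9] t 19.4333
j6 eff -0.007
knob ang ~ 1.3693048062233375 F [-0.4  2.2  6. ] M [ 0.906 -0.034  0.066] w 10.8 [ 472.8 -174.6  132.8] t 19.6833
j6 eff -0.051
```

Run:
```python
from h import *
im,d=imaging.get_image('wrist'); cv2.imwrite('pics/w20.png',im)
im,d=imaging.get_image('scene'); cv2.imwrite('pics/s20.png',cv2.resize(im[180:310,160:300],None,fx=5,fy=4.5,interpolation=cv2.INTER_CUBIC))
```

```text
(no output)
```

View pics/w20.png

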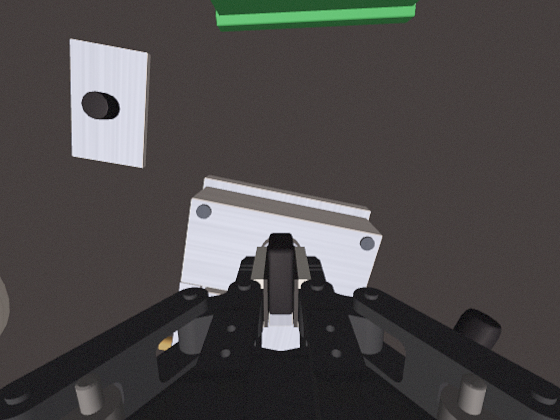

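The knob follows the gripper and the finger now points over the cover. There is no clear resistance yet, so I'll continue in small steps.

```bash
python3 -m crank '{"delta_pos":[[0,0,0.0001],[0,0,0],[0,0,0]],"twist":[0.05,0,0]}' >/dev/null; python3 t.py
python3 -m crank '{"delta_pos":[[0,0,0.0001],[0,0,0],[0,0,0]],"twist":[0.05,0,0]}' >/dev/null; python3 t.py
python3 -m crank '{"delta_pos":[[0,0,0.0001],[0,0,0],[0,0,0]],"twist":[0.05,0,0]}' >/dev/null; python3 t.py
```

```text
knob ang ~ 1.4192642415856151 F [-0.6  2.9  7.1] M [ 0.91  -0.054  0.076] w 10.4 [ 472.8 -174.5  132.7] t 20.0333
j6 eff -0.064
knob ang ~ 1.469084235008048 F [-1.2  3.   7.4] M [1.048 0.015 0.104] w 10.6 [ 472.8 -174.5  132.7] t 20.2833
j6 eff -0.116
knob ang ~ 1.5186028059333643 F [-0.6  2.1  7.7] M [1.08  0.052 0.189] w 10.7 [ 472.7 -174.5  132.6] t 20.5333
j6 eff -0.203
```

```bash
python3 -m crank '{"delta_pos":[[0,0,0.0001],[0,0,0],[0,0,0]],"twist":[0.05,0,0]}' >/dev/null; python3 t.py
python3 -m crank '{"delta_pos":[[0,0,0.0001],[0,0,0],[0,0,0]],"twist":[0.05,0,0]}' >/dev/null; python3 t.py
python3 - <<'E'
from h import *
im,d=imaging.get_image('wrist'); cv2.imwrite('pics/w21.png',im)
E
```

```text
knob ang ~ 1.5684294575945774 F [-1.3  3.   8.6] M [1.075 0.048 0.229] w 10.4 [ 472.7 -174.4  132.6] t 20.7833
j6 eff -0.238
knob ang ~ 1.6183326539113965 F [-2.1  3.5  7.6] M [1.226 0.082 0.242] w 11.0 [ 472.7 -174.4  132.5] t 21.0333
j6 eff -0.273
```

View pics/w21.png

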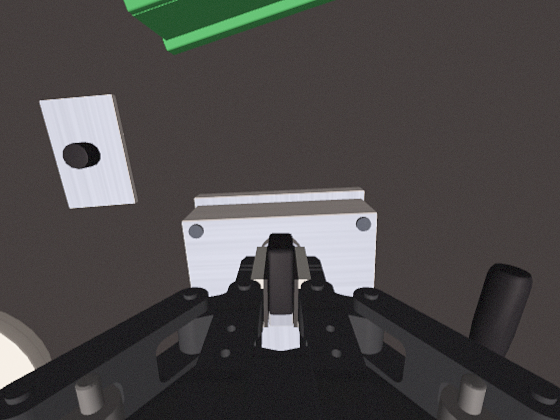

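```bash
python3 -m crank '{"delta_pos":[[0,0,0.0001],[0,0,0],[0,0,0]],"twist":[0.05,0,0]}' >/dev/null; python3 t.py
python3 -m crank '{"delta_pos":[[0,0,0.0001],[0,0,0],[0,0,0]],"twist":[0.05,0,0]}' >/dev/null; python3 t.py
python3 -m crank '{"delta_pos":[[0,0,0],[0,0,0],[0,0,0]],"twist":[0.0,0,0]}' >/dev/null; python3 t.py
python3 - <<'E'
from h import *
im,d=imaging.get_image('wrist'); cv2.imwrite('pics/w22.png',cv2.resize(im[180:400,180:390],None,fx=3.5,fy=2.7,interpolation=cv2.INTER_CUBIC))
E
```

```text
knob ang ~ 1.6694805830699482 F [-2.8  2.3  8.9] M [1.181 0.032 0.022] w 10.2 [ 472.6 -174.5  132.4] t 21.3333
j6 eff -0.04
knob ang ~ 1.7199860048355782 F [-3.   2.9  8.6] M [ 1.102  0.068 -0.044] w 10.5 [ 472.6 -174.5  132.3] t 21.5833
j6 eff 0.066
knob ang ~ 1.720045061741801 F [-2.8  3.4  9.1] M [ 1.215  0.032 -0.042] w 10.5 [ 472.6 -174.5  132.3] t 21.8333
j6 eff 0.067
```

View pics/w22.png

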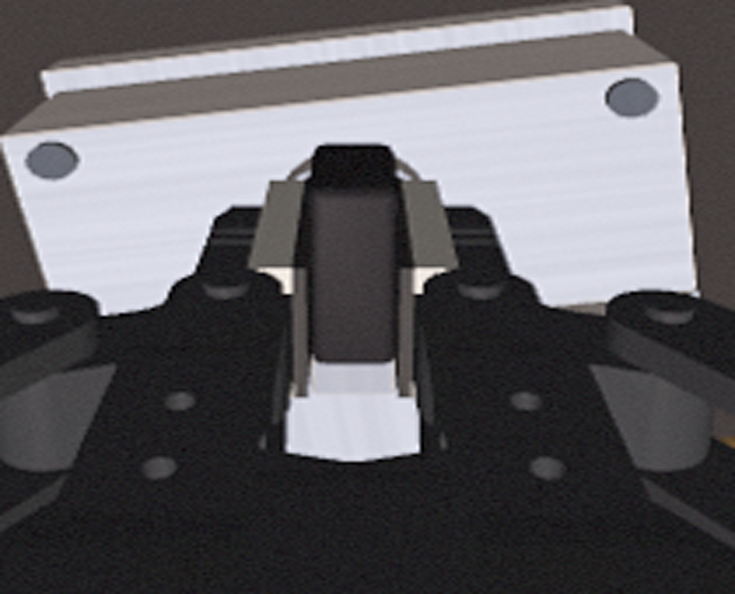

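Torque climbed to about 0.27 N m and then dropped back. I need to see why before doing anything else.

Run:
```python
from h import *
im,d=imaging.get_image('scene'); cv2.imwrite('pics/s22.png',cv2.resize(im[190:300,170:290],None,fx=6,fy=5.4,interpolation=cv2.INTER_CUBIC))
im,d=imaging.get_image('top'); cv2.imwrite('pics/t22.png',cv2.resize(im[140:260,290:400],None,fx=6,fy=5,interpolation=cv2.INTER_CUBIC))
```

```text
(no output)
```

View pics/s22.png

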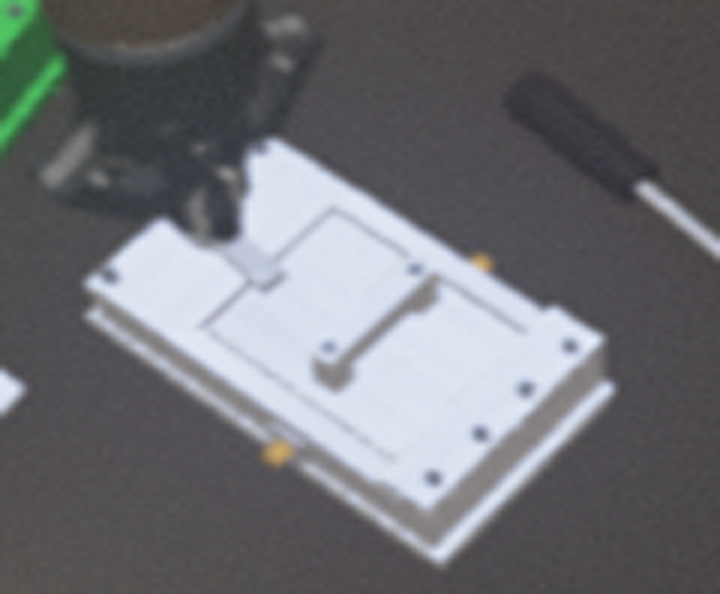

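View pics/t22.png

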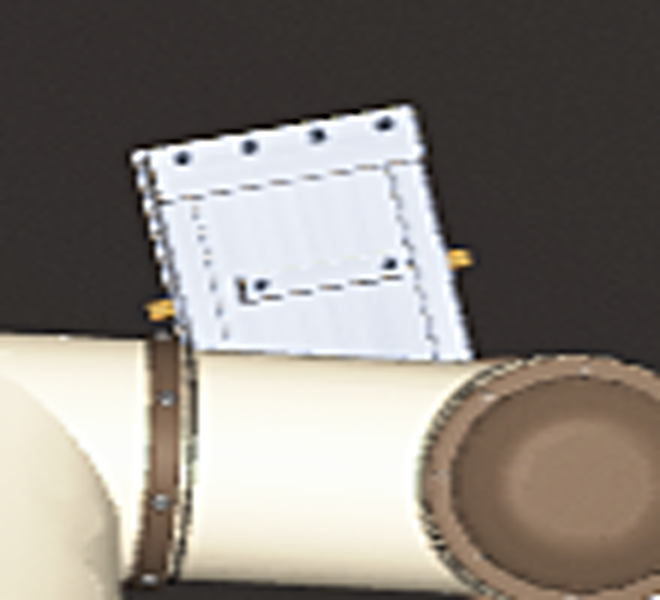

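```bash
python3 -m crank '{"delta_pos":[[0,0,0],[0,0,0],[0,0,0],[0,0,0],[0,0,0],[0,0,-0.02],[0,0,-0.03],[0,0,0]],"twist":[0,0,0,0,0,0,0,0]}' 1
python3 - <<'E'
from h import *
st=arm.read_state(); im,d=imaging.get_image('wrist'); cv2.imwrite('pics/w23.png',im)
print(st['position'],st['joints'],st['contact_force'])
W=cloud(cam('wrist',st),d); p=W.reshape(-1,3); p=p[~np.isnan(p[:,0])]
q=p[(p[:,2]>70)&(p[:,2]<92)]; B=np.array([tob(x) for x in q]); m=(abs(B[:,0]+92)<30)&(abs(B[:,1])<30); q=q[m]; print(len(q),np.median(q[:,2]))
r=cv2.minAreaRect(q[:,:2].astype(np.float32)); print(r, tob(r[0]))
E
python3 t.py
```

```text
clock: 22.65
position: [475.5, -175.3, 186.2]
ee_rot: [0.677, 0.736, 0.002, 0.004]
contact_force: [1.1, -0.2, 0.6]
gripper_width: 85.4
[ 475.481054   -175.30222737  186.2409086 ] [-0.03159721  0.30649641 -0.44547834  0.00241585 -0.8098561  -1.45769523] [ 1.05294993 -0.23041154  0.64402825]
992 78.45683770741994
((473.2041931152344, -174.3734130859375), (33.54704666137695, 11.636918067932129), 4.933564186096191) [-92.309017     0.43073444]
knob ang ~ 1.7225689781461013 F [ 0.1  0.7 -0.6] M [-0.003 -0.009  0.04 ] w 85.5 [ 474.4 -175.   184.3] t 22.7
j6 eff -0.002
```

View pics/w23.png

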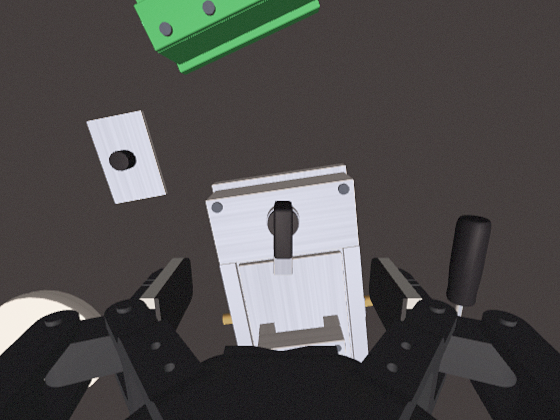

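Run:
```python
from h import *
st=arm.read_state(); im,d=imaging.get_image('wrist'); np.savez('w24.npz',im=im,d=d,T=cam('wrist',st)[2])
W=cloud(cam('wrist',st),d)
def md(n,u0,u1,v0,v1): print(n,np.nanmedian(W[v0:v1,u0:u1,2]).round(2))
md('plate L near clamp',245,265,272,285); md('plate R',305,335,262,280); md('plate mid',260,330,290,312); md('rim R',350,360,262,300); md('rim L',226,236,275,305); md('deck L',222,255,220,245); md('deck R',310,345,215,240); md('finger',277,289,262,270)
cv2.imwrite('pics/w24c.png',cv2.resize(im[170:340,200:380],None,fx=4.2,fy=3.5,interpolation=cv2.INTER_CUBIC))
```

```text
plate L near clamp 44.67
plate R 44.68
plate mid 44.68
rim R 44.71
rim L 44.67
deck L 44.7
deck R 44.72
finger 53.02
```

View pics/w24c.png

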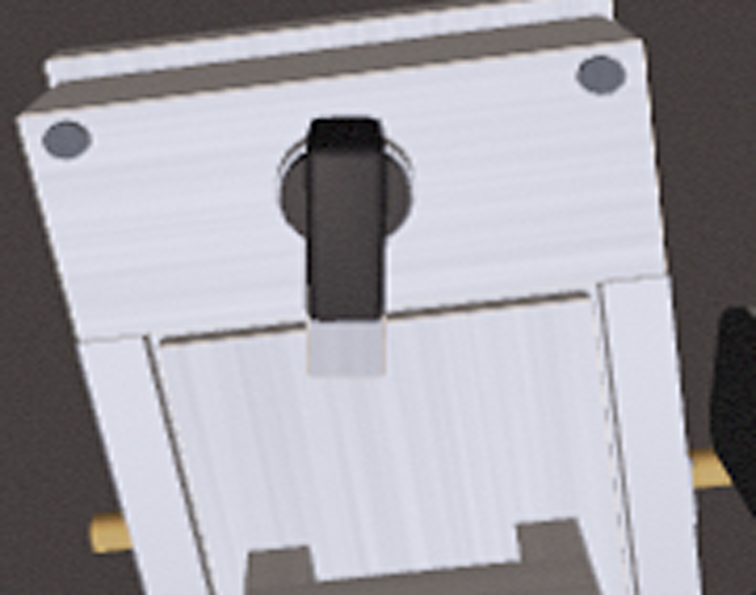

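The cover is still flush: plate, rims and deck all at 44.7 mm. The finger bears on it and the knob is at about 1.72 rad. Because the torque reading dropped, I'll regrip and test with a small extra turn.

```bash
python3 -m crank '{"delta_pos":[[0.0006,-0.001,0.01],[0,0,0.02],[0,0,0.015],[0,0,0.006],[0,0,0],[0,0,0]],"twist":[0,0,0,0,0,0]}'
python3 t.py
python3 -m crank '{"delta_pos":[[0,0,0],[0,0,0],[0,0,0],[0,0,0],[0,0,0],[0,0,0],[0,0,0],[0,0,0]],"twist":[0,0,0,0,0,0,0,0]}' 0
python3 t.py
python3 -m crank '{"delta_pos":[[0,0,0],[0,0,0]],"twist":[0.02,0]}'>/dev/null; python3 t.py
python3 -m crank '{"delta_pos":[[0,0,0],[0,0,0]],"twist":[0.02,0]}'>/dev/null; python3 t.py
```

```text
clock: 23.25
position: [471.7, -174.3, 130.3]
ee_rot: [0.678, 0.735, -0.001, -0.0]
contact_force: [0.1, 0.1, 0.0]
gripper_width: 85.3
knob ang ~ 1.7233015956745963 F [0.1 0.1 0. ] M [-0.024 -0.024  0.034] w 85.3 [ 471.7 -174.3  130.3] t 23.25
j6 eff 0.001
clock: 23.92
position: [471.8, -174.4, 131.1]
ee_rot: [0.678, 0.735, -0.0, 0.0]
contact_force: [-1.0, -0.3, 3.6]
gripper_width: 10.8
knob ang ~ 1.723353774505403 F [-1.  -0.3  3.6] M [-0.092  0.322 -0.012] w 10.8 [ 471.8 -174.4  131.1] t 23.9167
j6 eff -0.006
knob ang ~ 1.743761744093367 F [-1.  -1.1  4.4] M [-0.029  0.405  0.166] w 10.8 [ 471.8 -174.3  131.1] t 24.0833
j6 eff -0.262
knob ang ~ 1.763404570338126 F [-1.6  0.8  5.4] M [0.07  0.445 0.251] w 10.7 [ 471.8 -174.3  131.1] t 24.25
j6 eff -0.389
```

The resistance is there: it rises from 0.01 to 0.39 N m within 0.04 rad, so the clamp is tight. Releasing and retreating.

```bash
python3 -m crank '{"delta_pos":[[0,0,0],[0,0,0],[0,0,0],[0,0,0],[0,0,0],[0,0,-0.02],[0,0,-0.03],[0,0,-0.03]],"twist":[0,0,0,0,0,0,0,0]}' 1
python3 -m crank '{"delta_pos":[[0,-0.02,-0.03],[0,-0.03,-0.02],[0,-0.03,0],[0,0,0],[0,0,0]],"twist":[0,0,0,0,0]}'
python3 - <<'E'
from h import *
st=arm.read_state(); print(st['position'],st['contact_force'])
im,d=imaging.get_image('wrist'); cv2.imwrite('pics/w25.png',im)
W=cloud(cam('wrist',st),d); p=W.reshape(-1,3); p=p[~np.isnan(p[:,0])]
q=p[(p[:,2]>68)&(p[:,2]<92)]; B=np.array([tob(x) for x in q]); m=(abs(B[:,0]+92)<30)&(abs(B[:,1])<30); q=q[m]
r=cv2.minAreaRect(q[:,:2].astype(np.float32)); print(r)
im,d=imaging.get_image('scene'); cv2.imwrite('pics/s25.png',im)
E
```

```text
clock: 24.92
position: [471.2, -174.2, 210.8]
ee_rot: [0.693, 0.721, -0.001, -0.001]
contact_force: [0.1, 0.2, -1.1]
gripper_width: 85.3
clock: 25.33
position: [390.6, -177.6, 261.3]
ee_rot: [0.693, 0.721, 0.001, 0.0]
contact_force: [-0.4, 0.3, 0.5]
gripper_width: 85.4
[ 390.60160205 -177.5718264   261.25173208] [-0.38260594  0.3334924   0.5297205 ]
((473.4308166503906, -174.855712890625), (33.90473556518555, 11.480198860168457), 2.287600040435791)
```

View pics/w25.png

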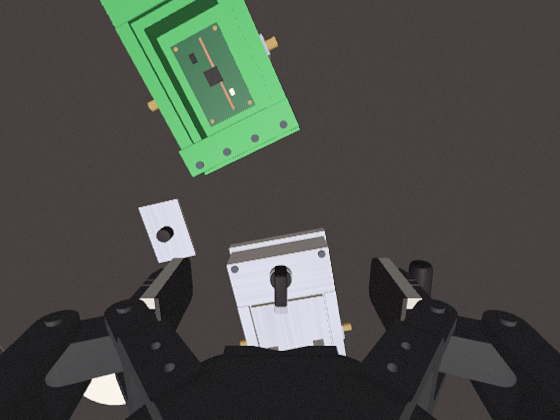

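View pics/s25.png

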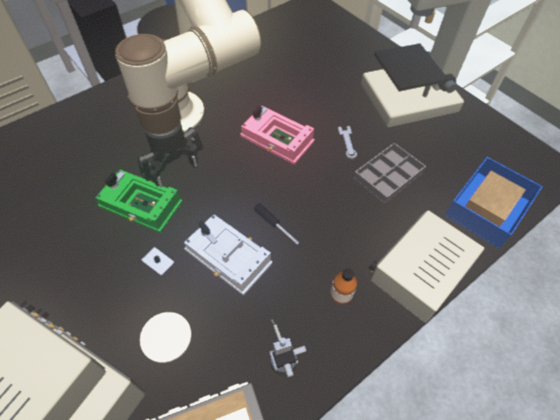

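```bash
python3 -c "
from bench import job_done; print(job_done())"
```

```text
the job is handed in; nothing more can be done
None
```

The cover is in its recess with one end under the lip, and the clamp is locked on it. I handed the job in at about 25 s of the 53 s allowed.

**Cover:** I gripped the handle by its ends, so the plate could pivot in the jaws. My first descent, with a tilt pre-set against the lip, caught the plate's far end on top of the lip. I lifted it, backed off, tilted it on the recess rim instead, slid it under the lip and pressed it flat before letting go. After the clamp was first turned, plate, rims and deck all read 44.7 mm in depth. I did not measure it again after the final small turn; the last pictures show nothing out of place.

**Clamp:** I turned the knob clockwise from about 0.23 to about 1.76 rad, measured from the gripper and from a picture of the bar. Resistance began to rise at about 1.4 rad, later than the 1.2 in the brief. That makes the final turn about 20 degrees past my reading, or about 32 degrees past the brief's figure.

**Torque readings that disagreed:** The torque reached about 0.27 N m at 1.62 rad, then fell to near zero while the knob kept turning. I don't know why. After regripping, it rose from 0.01 to 0.39 N m within 0.04 rad, so I took the clamp as tight.

**Other things on the bench:** The last scene picture shows them where they were, compared by eye only, and the arm was clear.

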